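Set up the warming station for service

TASK

Get the warming station ready for service: stand every amber jar that is on the table upright in the dark pan, then turn the red jack knob to raise the black warming plate until it just touches the underside of the pan (the pan must stay in its frame, not be hoisted out of it), and only then press the white, the yellow and the green key, in that order and one at a time. At any point in the job, slide the griddle scraper, front edge first, fully home into the slot of its blue dock, lying flat; leave the other kitchen things where they are.

Things in the scene. Friction and masses are not known exactly. Their poses are not given: they have to be found in the camera images.
- station: Fixed warming station: a steel rail frame (190 mm along its x, 278 mm along its y, rails' top 130 mm up, on four legs) in which the pan hangs, a scissor screw jack with a warming plate in the middle under the pan, and a dark gearbox (64 x 64 x 20 mm) with the red jack knob 170 mm in front of it (station -x). Origin: on the table under the middle of the frame. x points away from the robot, y to its left along the frame's long side, z up.
- knob (a joint): Turn of the red jack knob, rad, 0 to 10, axis vertical. Clockwise seen from above is positive and raises the warming plate 3 mm per radian; counter-clockwise lowers it. It stays where it is left (friction 0.09 N m). At value 0 the plate's top is 20 mm below the underside of the pan hanging in its frame (so it touches at about 6.7 rad).
- knob_grip (a point): On the knob's axis, at the height to grip (57 mm above the table). The knob has a bar grip 42 mm long, 14 mm wide and 32 mm high, its top 7 mm above this point, over a disc 44 mm across. The point's x axis lies along the bar and turns with it. Open fingers more than 50 mm apart can be turned back round it.
- plate: Origin: middle of the top face of the jack's platform: a black warming plate, 130 x 160 mm; it only goes up and down. Axes as the station's.
- pan: Loose dark quarter-size food pan, 0.7 kg, hanging by its rim in the station's frame: inside 144 mm (its x) by 240 mm (its y), floor 3 mm thick, rim 190 x 280 mm, 48 mm above the underside. Origin: centre of the underside, 85 mm above the table when the pan hangs. z up.
- scraper_edge (a point): Middle of the scraper's front edge, 2 mm above the blade's underside, 70 mm ahead (+x) of the blade's middle.
- scraper: Loose griddle scraper, 0.28 kg, lying flat: steel blade 140 mm (x) by 80 mm (y) by 4 mm with a raised wooden grip bar over its rear part: the bar is 84 mm long (along x), 16 mm wide, 14 mm high, on a post at each end, its middle 25 mm behind the origin (x = -25) and 45 mm above it. Origin: middle of the blade's underside; x towards the front edge that goes into the dock, z up.
- dock_mouth (a point): Middle of the slot's opening in the fixed blue dock (base plate 170 x 112 mm, 5 mm thick, its far part roofed over), 13 mm above the table. The slot is 92 mm wide and 16 mm high (5 to 21 mm above the table; the roof is 5 mm thick), runs along this point's x axis, which points into it, and ends at a stop 57 mm beyond this point. In front of the opening 105 mm of the base plate lie bare.
- key_white_top (a point): Middle of the top of the white key's cap (28 mm across, sits on a fixed grey control panel 90 x 190 mm, 30 mm high; the three keys stand in a row 56 mm apart, in an order that changes from start to start; caps' tops 52 mm above the table when up). The row runs along this point's y axis.
- key_white (a joint): How far the white key is pressed, m: 0 up, 0.006 fully down, which takes 5 N; it springs back up. It counts as pressed from 0.004.
- key_yellow_top (a point): Middle of the top of the yellow key's cap (28 mm across, sits on a fixed grey control panel 90 x 190 mm, 30 mm high; the three keys stand in a row 56 mm apart, in an order that changes from start to start; caps' tops 52 mm above the table when up). The row runs along this point's y axis.
- key_yellow (a joint): How far the yellow key is pressed, m: 0 up, 0.006 fully down, which takes 5 N; it springs back up. It counts as pressed from 0.004.
- key_green_top (a point): Middle of the top of the green key's cap (28 mm across, sits on a fixed grey control panel 90 x 190 mm, 30 mm high; the three keys stand in a row 56 mm apart, in an order that changes from start to start; caps' tops 52 mm above the table when up). The row runs along this point's y axis.
- key_green (a joint): How far the green key is pressed, m: 0 up, 0.006 fully down, which takes 5 N; it springs back up. It counts as pressed from 0.004.
- jar0: Loose upright amber jar with a yellow lid, 48 mm across and 58 mm tall, 0.11 to 0.22 kg. Origin: centre of its underside; z up. Two to four of the four jars are present (None for the absent).
- jar1: Loose upright amber jar with a yellow lid, 48 mm across and 58 mm tall, 0.11 to 0.22 kg. Origin: centre of its underside; z up. Two to four of the four jars are present (None for the absent).
- jar2: Loose upright amber jar with a yellow lid, 48 mm across and 58 mm tall, 0.11 to 0.22 kg. Origin: centre of its underside; z up. Two to four of the four jars are present (None for the absent).
- jar3: Loose upright amber jar with a yellow lid, 48 mm across and 58 mm tall, 0.11 to 0.22 kg. Origin: centre of its underside; z up. Two to four of the four jars are present (None for the absent).
- mill: Bystander to be left where it is: dark wooden pepper mill, 54 mm across, 130 mm tall. Origin: underside's centre.
- mug: Bystander to be left where it is: blue mug, 76 mm across, 90 mm tall. Origin: underside's centre.
- tin: Bystander to be left where it is: green-labelled food tin, 74 mm across, 110 mm tall. Origin: underside's centre.
- spoon: Bystander to be left where it is: spoon lying on the table. Origin: underside of it.
- salt: Bystander to be left where it is: salt bottle, 44 mm across, 90 mm tall. Origin: underside's centre.
Not all that is in view belongs to the job. What is shaped like the jar2 but brown or pink is not meant. What is shaped like the jar3 but pink is not meant.

How it is judged (in metres and radians):
On the way, in this order (a step that is already met when the one before it is completed fails the run):
1. every jar present stands upright in the pan (x of jar0 in the frame of pan between -0.056 and 0.056 m and y of jar0 in the frame of pan between -0.103 and 0.103 m and z of jar0 in the frame of pan between -0.002 and 0.01 m and angle between each of jar0, jar1, jar2, jar3's own z axis and vertical below 0.15 rad and linear speed of each of jar0, jar1, jar2, jar3 below 0.03 m/s and x of jar1 in the frame of pan between -0.056 and 0.056 m and y of jar1 in the frame of pan between -0.103 and 0.103 m and z of jar1 in the frame of pan between -0.002 and 0.01 m and x of jar2 in the frame of pan between -0.056 and 0.056 m and y of jar2 in the frame of pan between -0.103 and 0.103 m and z of jar2 in the frame of pan between -0.002 and 0.01 m and x of jar3 in the frame of pan between -0.056 and 0.056 m and y of jar3 in the frame of pan between -0.103 and 0.103 m and z of jar3 in the frame of pan between -0.002 and 0.01 m), for 0.3 s.
2. the warming plate touches the pan's underside, with the pan less than 4 mm above its seat in the frame (contact force between plate and pan above 0.3 N and z of pan in the frame of station below 0.089 m and contact force between the fingers and pan below 0.1 N), for 0.3 s.
3. the white key is pressed (value of joint key_white above 0.004 m), for 0.02 s.
4. the yellow key is pressed (value of joint key_yellow above 0.004 m), for 0.02 s.
5. the green key is pressed (value of joint key_green above 0.004 m), for 0.02 s.
At the end, for the whole second after the job is handed in: Jars stand upright (0.15 rad) and still on the pan's floor; plate presses the pan with over 0.3 N, pan under 4 mm above its seat; scraper flat and still in the slot, edge 40 mm or more past the mouth, within 12 mm of its middle and 0.17 rad; keys up (all of step 1 and all of step 2 and x of scraper_edge in the frame of dock_mouth between 0.04 and 0.07 m and y of scraper_edge in the frame of dock_mouth between -0.012 and 0.012 m and z of scraper_edge in the frame of dock_mouth between -0.009 and 0.005 m and angle between the x axis of scraper and the x axis of dock_mouth, either way round below 0.17 rad and angle between scraper's own z axis and vertical below 0.08 rad and linear speed of scraper below 0.03 m/s and value of joint each of key_white, key_yellow, key_green below 0.002 m); the robot touches nothing.
It fails at once if two keys pressed at a time (value of joint each of key_white, key_yellow above 0.003 m or value of joint each of key_white, key_green above 0.003 m or value of joint each of key_yellow, key_green above 0.003 m).
It fails at once if a key pressed while the warming plate is not touching the pan (value of joint any of key_white, key_yellow, key_green above 0.004 m and z of pan in the frame of plate above 0.003 m).
It fails at once if the pan hoisted more than 8 mm above its seat in the frame (z of pan in the frame of station above 0.093 m).
It fails at once if another kitchen thing moved more than 40 mm (distance of any of mill, mug, tin, spoon, salt from where it was at the start of the episode above 0.04 m).
Of jar0, jar1, jar2, jar3 only 2 to 4 are there at a start; the rules pass over those that are not, and their reading is None.
At some moment in a run one of jar0, jar1, jar2, jar3, scraper may be knocked a few centimetres aside while the robot is not near it.
It also fails if it takes over 210 s, if anything falls off the work surface, if the arm or the gripper's body presses on something with over 40 N, if the wrist force passes 120 N, or if a joint passes its speed limit or range.

ROBOT

A 7-joint arm with a two-finger parallel gripper is mounted at the origin on the work surface. World frame = base frame: x ahead of the robot, y to its left, z up, the work surface at z = 0. Lengths are in m, angles in degrees, forces in N, time in s.
With the tool pointing down it reaches from about 0.4 to 0.875 m from the base axis. Payload 19.3 kg.
Tool frame: the origin (TCP) lies midway between the tips of the shut fingers; the grasp point (between the pads) lies 19 mm behind it; z points along the fingers, y is the line along which they close (so a half turn about z gives the same grasp; the last joint's range is limited). The gripper opens to 85 mm and grips with 20 to 120 N. Pads are 22 mm wide; open, the fingers measure 114 mm over their backs; the gripper's body (76 mm by 85 mm) begins 54 mm behind the grasp point. The pads swing forward as they close: fully open they stand 13 mm farther back than shut.
Start: joints at [-4.022, 29.874, -2.08, 91.645, 1.215, 58.505, -6.463], TCP at [0.625, -0, 0.231] pointing down, gripper open.
Joint ranges: [-166.77, 166.77], [-17.47, 122.26], [-85.68, 81.53], [9.62, 139.38], [-72.42, 252.41], [9.2, 110.78], [-144.41, 144.41]. Speed limits (degrees/s): [108.29, 108.29, 136.94, 136.94, 172.46, 172.46, 172.46].

INTERFACE

Orientations are given as a 3x3 rotation matrix whose columns are the frame's x, y, z axes.
In Python, from rig import monitor, imaging, workorder gives the robot as it stands.
- The arm moves only by the tool apply_moves, never from a script. Its arguments are lists of equal length, an entry for each row: "translation": the shift along the tool's x, y, z in m, a list of three; "roll": the turn about the tool's z in rad. A call has 1 to 12 rows; each row is the pose to reach, as a shift and turn from the pose commanded when the call began, along the tool's axes at that moment; what a row does not reach only later rows make up. A row lasts 1/12 s, in which the tool goes at most 41.7 mm and 7.16 degrees, less where a joint would pass 70% of its speed; a pose out of reach is approached as far as the arm can. A call with a gripper value outside its range is refused whole. "claw" is the gripper's target within -1 to 1 (shut at 1, half-way at 0, fully open at -1), set as the call begins (left out, the last holds). The fingers move at their own pace and stop on an object; the grip force is fixed at half the most. Time passes only in rows, so rows that repeat a pose let the fingers close. It gives the time, the measured TCP pose, the force, the opening and the grip force at its end, in the units of the state.
- monitor.get_state(): the state, without advancing time (a new reading comes with each control period).
- imaging.snapshot(name): name is "scene" or "side" or "wrist"; returns the picture (384x512x3 uint8, red, green, blue); there is no depth.
- imaging.get_calibration(name): a dict with "mtx" (3x3 intrinsics, pixels), "origin" and "orientation" of the camera in the world. Camera axes: x right, y up, looking along -z (the intrinsics and any distortion apply to the point x, -y, -z); pixel columns grow to the right and rows downward; lengths in m; the calibration is good to about 2 mm. The wrist camera is an equidistant fisheye: a pixel r from the principal point sees the ray r / f radians off the axis. A picture is of the moment at which its call begins: read the wrist's pose just before it. get_calibration takes no time and is no camera call; for the wrist camera it gives the pose at the moment of the call.
- workorder.sign_off(): hands the job in; it is judged then, once.
The state is a dict: "time": time; "qpos": joint angles; "dq": joint speeds; "tau": joint torques, N m; "position": TCP position; "ee_rot": TCP orientation; "ft_force": force on the tool from outside, world axes, zero at the start; "wrist_torque": the same for the moment, N m; "gripper_width": finger opening in m; "finger_force": force on a finger pad.
Only numpy, scipy, OpenCV 4.12 (cv2) and the standard library are available. Lean on these libraries where they do the work, as an engineer would, in place of code of your own. Each camera call takes 0.05 s, during which the arm holds its last target. There are 200 camera calls.

## Working session

There is one attempt and no reset: what is moved stays moved. The work goes in short steps, Python scripts to look and compute and a tool call to move; the robot and the scene stay as the last step left them, time stands still between calls to the robot, and variables do not carry over. Pictures are saved under pics/ and viewed, at most 14 in all, crops included, and the job is handed in when it is done.

Besides the shell and the picture viewer there is one more tool, called after "Call:" by a JSON object that holds its "method" and its "body", one argument or row to a line. apply_moves: Moves the arm, as the interface text tells. Its arguments: {"type":"object","properties":{"translation":{"type":"array","items":{"type":"array","items":{"type":"number"}}},"roll":{"type":"array","items":{"type":"number"}},"claw":{"type":"number"}},"required":["translation","roll"]}

```bash
mkdir -p pics; ls; python3 - <<'E'
from rig import monitor, imaging
import cv2, numpy as np
s=monitor.get_state(); print(s)
for n in ("scene","side","wrist"):
    c=imaging.get_calibration(n); print(n,c)
    im=imaging.snapshot(n); cv2.imwrite(f"pics/{n}0.png",im[:,:,::-1])
a=cv2.imread("pics/scene0.png");
cv2.imwrite("pics/scene0b.png",cv2.resize(a,(800,600)))
a=cv2.imread("pics/side0.png");
cv2.imwrite("pics/side0b.png",cv2.resize(a,(800,600)))
E
```

```text
pics
{'time': 0.0, 'qpos': array([-4.02147369, 29.90688312, -2.08109149, 91.67118622,  1.21464291,
       58.50391215, -6.46330539]), 'dq': array([-0.0089714 , -0.00224786, -0.05665502, -0.02361416, -0.04700225,
        0.02150575,  0.03178413]), 'tau': array([-4.24098413e-03, -9.27110124e+01,  1.97758444e+00, -3.69928443e+01,
        1.76317629e-02,  8.19846697e-03, -6.58496788e-05]), 'position': array([ 6.24691537e-01, -4.50375177e-05,  2.30766731e-01]), 'ee_rot': array([[ 3.37558095e-05,  9.99999455e-01, -1.04318339e-03],
       [ 9.99999997e-01, -3.38345046e-05, -7.54199073e-05],
       [-7.54551618e-05, -1.04318084e-03, -9.99999453e-01]]), 'ft_force': array([ 0.14677802,  0.12448688, -0.06619199]), 'wrist_torque': array([ 0.01833681, -0.02623908,  0.01230743]), 'finger_force': 0.0, 'gripper_width': 0.08523278488124186}
scene {'mtx': array([[422.86067734,   0.        , 256.6049915 ],
       [  0.        , 422.86067734, 192.07203905],
       [  0.        ,   0.        ,   1.        ]]), 'origin': array([1.40414221, 0.11329592, 1.36285492]), 'orientation': array([[-0.10659849, -0.8
[... 228 characters left out ...]
13849],
       [  0.        ,   0.        ,   1.        ]]), 'origin': array([ 0.46618959, -0.93930679,  0.92625123]), 'orientation': array([[ 0.9971294 ,  0.05209787, -0.05494333],
       [-0.07563161,  0.65101197, -0.7552902 ],
       [-0.00358025,  0.75727751,  0.65308342]])}
wrist {'mtx': array([[297.31863964,   0.        , 255.49946596],
       [  0.        , 297.31863964, 190.46939633],
       [  0.        ,   0.        ,   1.        ]]), 'origin': array([0.62513546, 0.07499888, 0.37330393]), 'orientation': array([[ 9.99999233e-01,  4.42502375e-05,  1.23806369e-03],
       [-3.99826392e-04,  9.57411880e-01,  2.88725358e-01],
       [-1.17256072e-03, -2.88725631e-01,  9.57411163e-01]])}
```

View pics/scene0b.png

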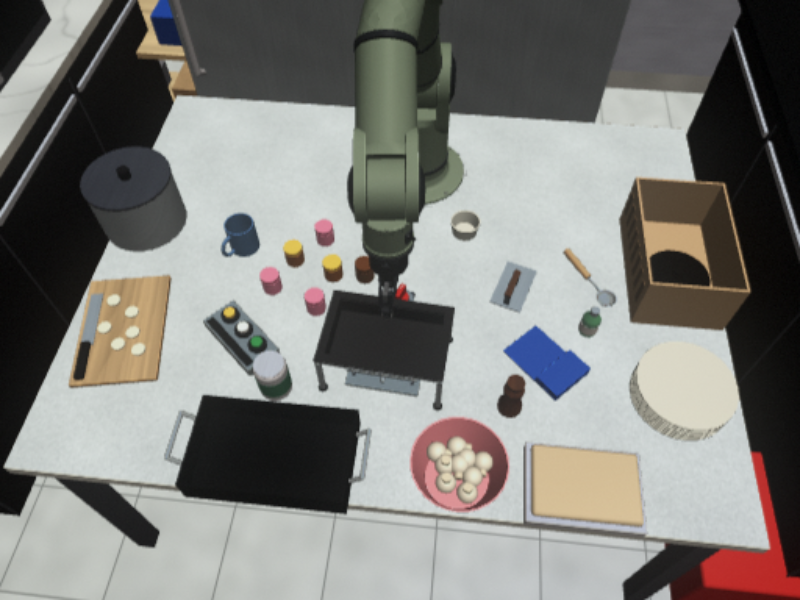

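View pics/side0b.png

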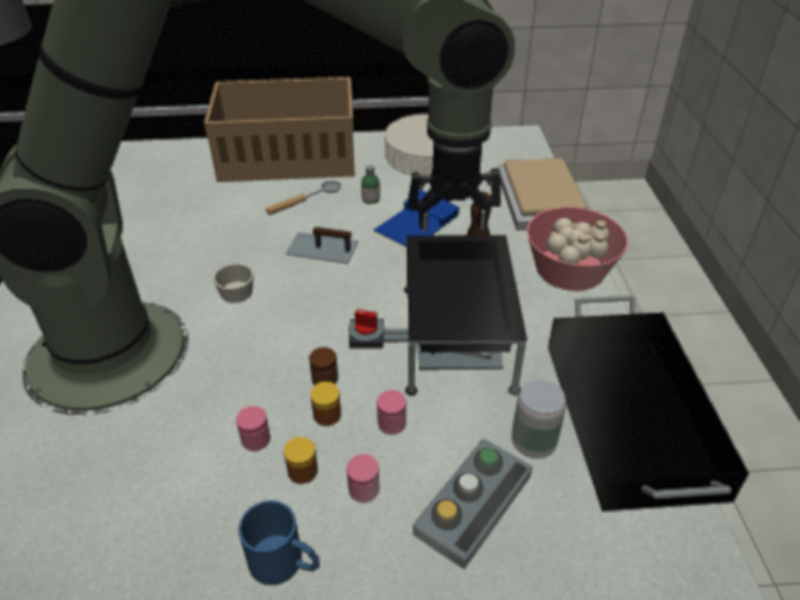

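View pics/wrist0.png

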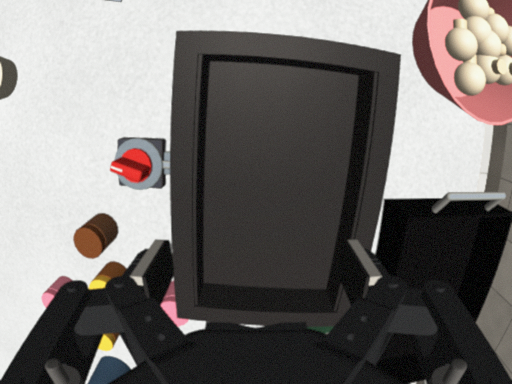

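The scene and side views show two amber jars with yellow lids (scene px 293,252 and 332,266). A brown jar and three pink ones are decoys. The keys run yellow, white, green, with the tin next to green. The scraper is at (512,287), the blue dock at (547,360), and the red knob is in front of the frame.

```bash
cat > h.py <<'E'
import numpy as np, cv2
from rig import monitor, imaging
def ray(c,px,fish=False):
    K=c["mtx"]; x=(px[0]-K[0,2])/K[0,0]; y=(px[1]-K[1,2])/K[1,1]
    if fish:
        r=np.hypot(x,y)+1e-12; d=np.array([x/r*np.sin(r),-y/r*np.sin(r),-np.cos(r)])
    else: d=np.array([x,-y,-1.])
    d=c["orientation"]@d; return c["origin"],d/np.linalg.norm(d)
def onz(c,px,z,fish=False):
    o,d=ray(c,px,fish); return o+d*(z-o[2])/d[2]
def tri(*rs):
    A=sum(np.eye(3)-np.outer(d,d) for o,d in rs); b=sum((np.eye(3)-np.outer(d,d))@o for o,d in rs)
    p=np.linalg.solve(A,b); return p,[np.linalg.norm(np.cross(p-o,d)) for o,d in rs]
def blobs(im,lo,hi,amin=15,rgb=True):
    h=cv2.cvtColor(im,cv2.COLOR_RGB2HSV if rgb else cv2.COLOR_BGR2HSV)
    m=cv2.inRange(h,np.array(lo),np.array(hi))
    cs,_=cv2.findContours(m,cv2.RETR_EXTERNAL,cv2.CHAIN_APPROX_NONE)
    out=[]
    for k in cs:
        M=cv2.moments(k)
        if M["m00"]>=amin: out.append((M["m10"]/M["m00"],M["m01"]/M["m00"],M["m00"],k))
    return sorted(out,key=lambda b:-b[2])
def snap(n):
    c=imaging.get_calibration(n); return imaging.snapshot(n),c
def to_tool(p,yaw=None):
    """shift along tool axes from measured TCP to world p"""
    s=monitor.get_state(); return np.round(s["ee_rot"].T@(np.array(p)-s["position"]),4)
E
python3 - <<'E'
from h import *
R={"yel":((18,140,120),(32,255,255)),"red":((0,190,120),(8,255,255)),"green":((60,90,40),(88,255,200)),"blue":((108,180,80),(122,255,255)),"bar":((0,60,20),(15,200,110)),"white":((0,0,185),(180,40,255))}
for n in ("scene","side"):
    im=cv2.imread(f"pics/{n}0.png"); c=imaging.get_calibration(n)
    for k,(lo,hi) in R.items():
        if k=="white": continue
        for b in blobs(im,lo,hi,12,False)[:6]:
            print(n,k,np.round(b[:3],1),"z.05:",np.round(onz(c,b[:2],.052)[:2],3))
im=cv2.imread("pics/scene0.png"); a=cv2.resize(im[150:270,110:400],None,fx=2.7,fy=2.7,interpolation=cv2.INTER_CUBIC); cv2.imwrite("pics/sc1.png",a)
E
```

```text
scene yel [212.  167.8  75. ] z.05: [ 0.401 -0.177]
scene yel [187.  158.2  69. ] z.05: [ 0.362 -0.285]
scene yel [146.2 199.6  27. ] z.05: [ 0.575 -0.397]
scene red [ 481.6  358.9 1620. ] z.05: [1.027 0.735]
scene green [163.7 218.2  35.5] z.05: [ 0.647 -0.313]
scene blue [103.8   6.4  86. ] z.05: [-0.642 -0.951]
scene bar [448.  376.4 490. ] z.05: [1.087 0.629]
scene bar [505.5 351.2 280. ] z.05: [0.997 0.81 ]
scene bar [317. 306. 204.] z.05: [0.917 0.247]
scene bar [329.4 247.3 129. ] z.05: [0.704 0.285]
scene bar [232.7 172.3 127. ] z.05: [ 0.414 -0.093]
scene bar [327.7 261.8  55. ] z.05: [0.759 0.28 ]
side yel [191.2 287.8 220. ] z.05: [ 0.364 -0.287]
side yel [207.5 251.3 189. ] z.05: [ 0.402 -0.178]
side yel [285.9 325.3  72.5] z.05: [ 0.573 -0.402]
side red [232.6 210.2  26. ] z.05: [ 0.471 -0.034]
side green [312.6 291.4  49.5] z.05: [ 0.646 -0.319]
side green [236.5 115.1  27.5] z.05: [0.504 0.458]
side blue [265.9 141.6 493. ] z.05: [0.595 0.286]
side bar [371.1 176.6 377. ] z.05: [0.894 0.079]
side bar [206.5 232.9 280.5] z.05: [ 0.399 -0.114]
side bar [193.5 302.7 138.5] z.05: [ 0.37  -0.329]
side bar [209.  265.8 129. ] z.05: [ 0.406 -0.225]
side bar [392.8 155.7 129. ] z.05: [0.991 0.176]
side bar [304.3 141.9  94. ] z.05: [0.722 0.274]
```

```bash
python3 - <<'E'
from h import *
for n in ("scene","side"):
    im=cv2.imread(f"pics/{n}0.png"); c=imaging.get_calibration(n)
    for b in blobs(im,(165,90,100),(179,255,255),20,False)[:5]: print(n,np.round(b[:3],1),np.round(onz(c,b[:2],.04)[:2],3))
cs=imaging.get_calibration("scene"); cd=imaging.get_calibration("side")
for k,a,b in (("jarA",(212,167.8),(207.5,251.3)),("jarB",(187,158.2),(191.2,287.8)),("yel",(146.2,199.6),(285.9,325.3)),("grn",(163.7,218.2),(312.6,291.4)),("brown",(232.7,172.3),(206.5,232.9))):
    p,r=tri(ray(cs,a),ray(cd,b)); print(k,np.round(p,4),np.round(r,4))
c=imaging.get_calibration("wrist")
print("pan rim",[np.round(onz(c,p,.133,True)[:2],3) for p in ((177,32),(400,55),(380,325),(175,318))])
print("knobdisc",onz(c,(139,164),.03,True))
im=cv2.imread("pics/wrist0.png")
for b in blobs(im,(0,180,60),(8,255,255),30,False)[:3]:
    print("red",np.round(b[:3],1),onz(c,b[:2],.05,True),cv2.boundingRect(b[3]))
im=cv2.imread("pics/scene0.png"); 
cv2.imwrite("pics/sc1.png",np.hstack([cv2.resize(im[150:270,300:400],(400,480),interpolation=cv2.INTER_CUBIC),cv2.resize(cv2.imread("pics/wrist0.png")[120:216,100:180],(400,480),interpolation=cv2.INTER_CUBIC)]))
E
```

```text
scene [289.4 283.9 614. ] [0.847 0.156]
scene [201.5 192.1 137. ] [ 0.512 -0.2  ]
scene [173.2 178.4 117.5] [ 0.459 -0.322]
scene [207.6 147.8 111.5] [ 0.29  -0.215]
side [352.1 145.2 379. ] [0.881 0.259]
side [231.4 300.8 274.5] [ 0.456 -0.322]
side [160.6 270.  263. ] [ 0.286 -0.219]
side [250.4 260.4 258.5] [ 0.509 -0.206]
jarA [ 0.4013 -0.1776  0.0522] [0.0006 0.0006]
jarB [ 0.3631 -0.2858  0.0513] [0.0009 0.0009]
yel [ 0.5726 -0.3992  0.0475] [0.0008 0.0008]
grn [ 0.646  -0.3152  0.0474] [0.0012 0.0012]
brown [ 0.3981 -0.0961  0.032 ] [0.0009 0.0009]
pan rim [array([0.561, 0.137]), array([0.749, 0.124]), array([ 0.768, -0.159]), array([ 0.538, -0.141])]
knobdisc [0.48020684 0.00577417 0.03      ]
red [134.2 164.9 779.5] [0.48231114 0.00893354 0.05      ] (111, 149, 40, 33)
```

View pics/sc1.png

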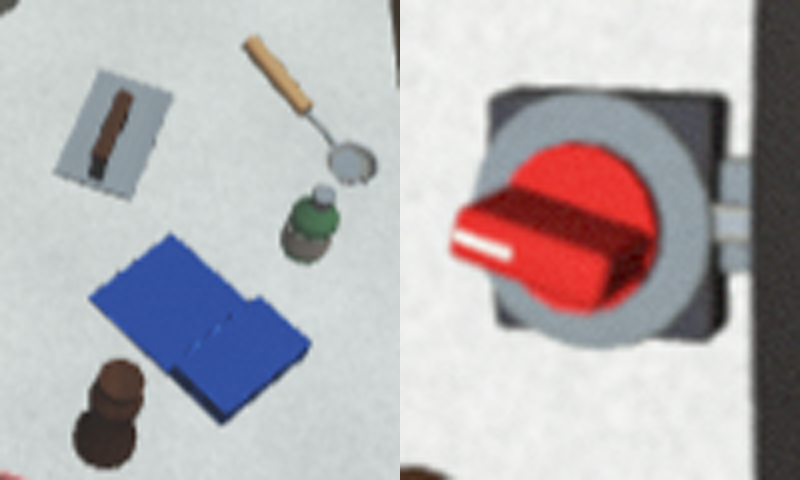

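Pink decoys sit near (0.51,-0.20), (0.457,-0.32) and (0.288,-0.217), and the brown one is at about (0.40,-0.11). All are clear of a grasp that closes along x.

Call:
{"method": "apply_moves", "body": {
  "translation": [
    [-0.03,-0.03,0.01],
    [-0.06,-0.065,0.02],
    [-0.085,-0.1,0.03],
    [-0.115,-0.14,0.045],
    [-0.14,-0.18,0.06],
    [-0.165,-0.21,0.07],
    [-0.178,-0.224,0.08],
    [-0.178,-0.224,0.08],
    [-0.178,-0.224,0.08],
    [-0.178,-0.224,0.08]
  ],
  "roll": [0,0,0,0,0,0,0,0,0,0],
  "claw": -1
}}

```text
time: 0.98
position: [0.4012, -0.1781, 0.1514]
ee_rot: [[0.001, 1.0, 0.0], [1.0, -0.001, 0.0], [0.0, 0.0, -1.0]]
ft_force: [0.6, 0.5, 0.3]
gripper_width: 0.0853
finger_force: 0.0
```

```bash
python3 - <<'E'
from h import *
im,c=snap("wrist"); s=monitor.get_state(); print(s["position"],s["qpos"])
for b in blobs(im,(18,140,120),(32,255,255),30)[:4]: print(np.round(b[:3],1),np.round(onz(c,b[:2],.055,True),4))
sc,cs=snap("scene")
cv2.imwrite("pics/w1.png",im[:,:,::-1])
for b in blobs(sc,(0,0,15),(179,120,55),300)[:6]:
    q=cv2.minAreaRect(b[3]); print(np.round(b[:3]),[np.round(onz(cs,p,.133)[:2],3) for p in cv2.boxPoints(q)])
for p in ((333,293),(454,308),(443,380),(317,360)): print(np.round(onz(cs,np.array(p)*.64,.133),3))
E
```

```text
[ 0.40178184 -0.1777204   0.15152021] [ 16.74226496  20.33360948  -0.75038392 123.00143817   0.41454355
  36.63043675  15.72390515]
[ 255.8  191.  2228. ] [ 0.4016 -0.1756  0.055 ]
[ 217.9  295.2 1273.5] [ 0.364  -0.2835  0.055 ]
[388.7 353.4 153.5] [ 0.57   -0.3911  0.055 ]
[  49.  128. 9834.] [array([ 1.026, -0.969]), array([-0.674, -1.197]), array([-0.365, -0.618]), array([ 1.116, -0.638])]
[ 173.  290. 6795.] [array([ 1.041, -0.36 ]), array([ 0.829, -0.402]), array([ 0.834, -0.038]), array([ 1.042, -0.029])]
[ 484.  219. 5261.] [array([-0.484,  0.736]), array([-0.605,  1.02 ]), array([1.004, 0.892]), array([1.051, 0.731])]
[ 247.  215. 3624.] [array([ 0.73 , -0.152]), array([ 0.537, -0.161]), array([0.563, 0.139]), array([0.75 , 0.127])]
[ 255.   23. 1702.] [array([-0.628, -0.349]), array([-0.662,  0.002]), array([-0.216,  0.036]), array([-0.184, -0.273])]
[ 266.   73. 1124.] [array([ 0.161, -0.107]), array([-0.394, -0.151]), array([-0.387,  0.093]), array([0.162, 0.099])]
[ 0.55  -0.141  0.133]
[0.563 0.137 0.133]
[0.747 0.125 0.133]
[ 0.727 -0.146  0.133]
```

View pics/w1.png

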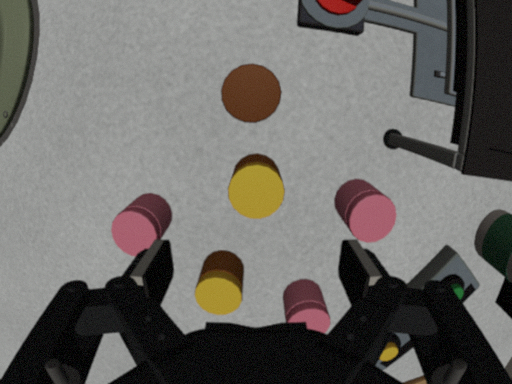

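Wrist view: jar A's lid is at px (256,191), centred under the tool, and jar B is at (218,295). Descending and gripping jar A.

Call:
{"method": "apply_moves", "body": {
  "translation": [
    [0.001,0,0.03],
    [0.001,0,0.065],
    [0.001,0,0.1],
    [0.001,0,0.129],
    [0.001,0,0.129],
    [0.001,0,0.129]
  ],
  "roll": [0,0,0,0,0,0]
}}

```text
time: 1.58
position: [0.4009, -0.1762, 0.0219]
ee_rot: [[-0.001, 1.0, -0.003], [1.0, 0.001, 0.001], [0.001, -0.003, -1.0]]
ft_force: [0.2, -0.0, 0.8]
gripper_width: 0.0854
finger_force: 0.0
```

Call:
{"method": "apply_moves", "body": {
  "translation": [
    [0,0,0],
    [0,0,0],
    [0,0,0],
    [0,0,0],
    [0,0,0],
    [0,0,0],
    [0,0,0],
    [0,0,0]
  ],
  "roll": [0,0,0,0,0,0,0,0],
  "claw": 1
}}

```text
time: 2.25
position: [0.402, -0.1773, 0.024]
ee_rot: [[0.0, 1.0, 0.003], [1.0, -0.0, -0.001], [-0.001, 0.003, -1.0]]
ft_force: [-1.5, 2.3, 22.8]
gripper_width: 0.0472
finger_force: 57.9
```

Call:
{"method": "apply_moves", "body": {
  "translation": [
    [0,0,-0.03],
    [0,0,-0.07],
    [0,0,-0.11],
    [0,0,-0.15],
    [0,0,-0.18],
    [0,0,-0.18]
  ],
  "roll": [0,0,0,0,0,0]
}}

```text
time: 2.75
position: [0.4031, -0.1779, 0.2085]
ee_rot: [[0.001, 1.0, 0.009], [1.0, -0.001, -0.003], [-0.003, 0.009, -1.0]]
ft_force: [1.4, -0.1, -1.9]
gripper_width: 0.0467
finger_force: 63.4
```

Call:
{"method": "apply_moves", "body": {
  "translation": [
    [0.025,0.027,0],
    [0.05,0.055,0],
    [0.078,0.085,0],
    [0.106,0.117,0],
    [0.133,0.147,0],
    [0.16,0.177,0],
    [0.185,0.205,0],
    [0.21,0.233,0],
    [0.222,0.247,0],
    [0.222,0.247,0],
    [0.222,0.247,0],
    [0.222,0.247,0]
  ],
  "roll": [0,0,0,0,0,0,0,0,0,0,0,0]
}}

```text
time: 3.75
position: [0.6475, 0.0443, 0.2025]
ee_rot: [[0.0, 1.0, -0.0], [1.0, -0.0, -0.0], [-0.0, -0.0, -1.0]]
ft_force: [-0.1, -1.2, -2.8]
gripper_width: 0.0463
finger_force: 63.4
```

```bash
python3 - <<'E'
from h import *
im,c=snap("wrist"); s=monitor.get_state(); print(s["position"],s["ee_rot"],to_tool([.650,.044,.113]))
cv2.imwrite("pics/w2.png",im[:,:,::-1])
E
```

```text
[0.64746319 0.04402184 0.20265885] [[ 1.04703238e-03  9.99999451e-01 -3.87065389e-05]
 [ 9.99999349e-01 -1.04704980e-03 -4.52777467e-04]
 [-4.52817746e-04 -3.82324410e-05 -9.99999897e-01]] [0.     0.0025 0.0897]
```

View pics/w2.png

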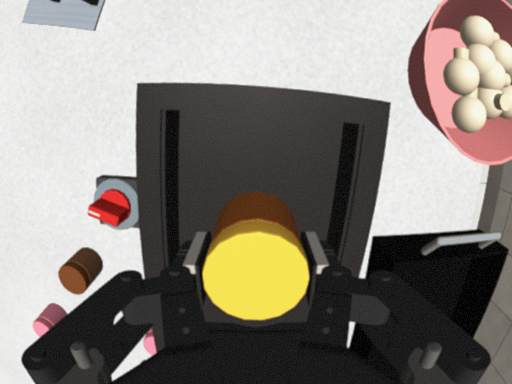

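The jar is held level over the pan. The pan's far corners are at px (137,83) and (389,102). Lowering it.

Call:
{"method": "apply_moves", "body": {
  "translation": [
    [0,0.002,0.03],
    [0,0.002,0.055],
    [0,0.002,0.075],
    [0,0.002,0.083],
    [0,0.002,0.086],
    [0,0.002,0.088],
    [0,0.002,0.088]
  ],
  "roll": [0,0,0,0,0,0,0]
}}

```text
time: 4.38
position: [0.6504, 0.0447, 0.1153]
ee_rot: [[0.0, 1.0, 0.001], [1.0, -0.0, 0.0], [0.0, 0.001, -1.0]]
ft_force: [-0.1, 0.5, -1.1]
gripper_width: 0.0468
finger_force: 63.4
```

Call:
{"method": "apply_moves", "body": {
  "translation": [
    [0,0,0.001],
    [0,0,0.002],
    [0,0,0.003],
    [0,0,0.003]
  ],
  "roll": [0,0,0,0]
}}

```text
time: 4.72
position: [0.6504, 0.045, 0.1121]
ee_rot: [[0.0, 1.0, 0.001], [1.0, -0.0, 0.0], [0.0, 0.001, -1.0]]
ft_force: [-1.3, -1.0, 4.8]
gripper_width: 0.0467
finger_force: 64.1
```

Contact. I'll open partway, retreat and go to jar B at (0.3635,-0.285).

Call:
{"method": "apply_moves", "body": {
  "translation": [
    [0,0,0],
    [0,0,0],
    [0,0,0],
    [0,0,0],
    [0,0,-0.02],
    [0,0,-0.06],
    [0,0,-0.1],
    [0,0,-0.12],
    [0,0,-0.12]
  ],
  "roll": [0,0,0,0,0,0,0,0,0],
  "claw": -0.5
}}

```text
time: 5.47
position: [0.652, 0.0451, 0.2366]
ee_rot: [[0.0, 1.0, 0.007], [1.0, -0.0, 0.001], [0.001, 0.007, -1.0]]
ft_force: [0.0, -0.2, -0.5]
gripper_width: 0.0643
finger_force: 0.0
```

Call:
{"method": "apply_moves", "body": {
  "translation": [
    [-0.03,-0.027,0],
    [-0.06,-0.053,0],
    [-0.09,-0.08,0],
    [-0.12,-0.105,0],
    [-0.15,-0.13,0],
    [-0.18,-0.157,0],
    [-0.21,-0.183,0],
    [-0.24,-0.21,0.01],
    [-0.27,-0.235,0.03],
    [-0.3,-0.26,0.05],
    [-0.329,-0.287,0.06],
    [-0.329,-0.287,0.06]
  ],
  "roll": [0,0,0,0,0,0,0,0,0,0,0,0],
  "claw": -1
}}

```text
time: 6.47
position: [0.3572, -0.288, 0.1694]
ee_rot: [[0.007, 1.0, -0.004], [1.0, -0.007, 0.0], [0.0, -0.004, -1.0]]
ft_force: [-1.7, -0.4, 0.5]
gripper_width: 0.0854
finger_force: 0.0
```

```bash
python3 - <<'E'
from h import *
im,c=snap("wrist"); s=monitor.get_state(); print(s["position"])
for b in blobs(im,(18,140,120),(32,255,255),30)[:4]: print(np.round(b[:3],1),np.round(onz(c,b[:2],.055,True),4))
sc,cs=snap("scene"); 
for b in blobs(sc,(18,140,120),(32,255,255),12)[:4]: print(np.round(b[:3],1),np.round(onz(cs,b[:2],.14)[:2],4))
print(to_tool([.363,-.2845,.022]))
E
```

```text
[ 0.35937876 -0.28658772  0.17014837]
[ 263.2  182.8 1967. ] [ 0.3639 -0.2833  0.055 ]
[436.1 272.2 196. ] [ 0.5688 -0.3922  0.055 ]
[262.  214.1 123.5] [0.6478 0.0444]
[187.  158.2  69. ] [ 0.4323 -0.2584]
[146.2 199.6  27. ] [ 0.6302 -0.363 ]
[0.0006 0.0018 0.1488]
```

Call:
{"method": "apply_moves", "body": {
  "translation": [
    [0.001,0,0.03],
    [0.001,0,0.065],
    [0.001,0,0.1],
    [0.001,0,0.135],
    [0.001,0,0.148],
    [0.001,0,0.148],
    [0.001,0,0.148]
  ],
  "roll": [0,0,0,0,0,0,0]
}}

```text
time: 7.15
position: [0.3635, -0.2823, 0.0233]
ee_rot: [[-0.001, 1.0, -0.001], [1.0, 0.001, 0.001], [0.001, -0.001, -1.0]]
ft_force: [0.3, -0.8, -0.1]
gripper_width: 0.0853
finger_force: 0.0
```

Call:
{"method": "apply_moves", "body": {
  "translation": [
    [0,0,0],
    [0,0,0],
    [0,0,0],
    [0,0,0],
    [0,0,0],
    [0,0,0],
    [0,0,-0.03],
    [0,0,-0.07],
    [0,0,-0.11],
    [0,0,-0.15],
    [0,0,-0.185],
    [0,0,-0.185]
  ],
  "roll": [0,0,0,0,0,0,0,0,0,0,0,0],
  "claw": 1
}}

```text
time: 8.15
position: [0.365, -0.2845, 0.2149]
ee_rot: [[0.001, 1.0, 0.008], [1.0, -0.001, -0.005], [-0.005, 0.008, -1.0]]
ft_force: [0.4, -1.3, -0.7]
gripper_width: 0.0463
finger_force: 63.1
```

Call:
{"method": "apply_moves", "body": {
  "translation": [
    [0.023,0.027,0],
    [0.046,0.055,0],
    [0.07,0.085,0],
    [0.095,0.117,0],
    [0.12,0.147,0],
    [0.145,0.177,0],
    [0.17,0.205,0],
    [0.19,0.233,0],
    [0.21,0.258,0],
    [0.228,0.281,0],
    [0.228,0.281,0],
    [0.228,0.281,0]
  ],
  "roll": [0,0,0,0,0,0,0,0,0,0,0,0]
}}

```text
time: 9.15
position: [0.6444, -0.0535, 0.2078]
ee_rot: [[-0.002, 1.0, -0.0], [1.0, 0.002, 0.0], [0.0, -0.0, -1.0]]
ft_force: [-1.3, 0.0, -2.4]
gripper_width: 0.0467
finger_force: 63.1
```

```bash
python3 - <<'E'
from h import *
print(to_tool([.645,-.056,.115]),monitor.get_state()["ft_force"])
E
```

```text
[-0.0026  0.0007  0.0928] [-1.30799296  0.02049095 -2.38002707]
```

Call:
{"method": "apply_moves", "body": {
  "translation": [
    [0,0,0.03],
    [0,0,0.055],
    [0,0,0.075],
    [0,0,0.085],
    [0,0,0.09],
    [0,0,0.092],
    [0,0,0.093],
    [0,0,0.094],
    [0,0,0.095],
    [0,0,0.095]
  ],
  "roll": [0,0,0,0,0,0,0,0,0,0]
}}

```text
time: 9.98
position: [0.6442, -0.0551, 0.1138]
ee_rot: [[0.0, 1.0, 0.001], [1.0, -0.0, -0.0], [-0.0, 0.001, -1.0]]
ft_force: [0.3, -1.4, -2.3]
gripper_width: 0.0468
finger_force: 63.2
```

Call:
{"method": "apply_moves", "body": {
  "translation": [
    [0,0,0.001],
    [0,0,0.002],
    [0,0,0.002]
  ],
  "roll": [0,0,0]
}}

```text
time: 10.23
position: [0.6443, -0.055, 0.1127]
ee_rot: [[0.0, 1.0, 0.001], [1.0, -0.0, -0.0], [-0.0, 0.001, -1.0]]
ft_force: [-7.0, 0.0, 16.8]
gripper_width: 0.0468
finger_force: 65.2
```

Call:
{"method": "apply_moves", "body": {
  "translation": [
    [0,0,-0.001],
    [0,0,-0.001],
    [0,0,-0.001],
    [0,0,-0.001],
    [0,0,-0.02],
    [0,0,-0.06],
    [0,0,-0.1],
    [0,0,-0.12],
    [0.01,-0.03,-0.12],
    [0.03,-0.07,-0.12],
    [0.05,-0.11,-0.12],
    [0.055,-0.14,-0.12]
  ],
  "roll": [0,0,0,0,0,0,0,0,0,0,0,0],
  "claw": -0.5
}}

```text
time: 11.23
position: [0.502, 0.0019, 0.2311]
ee_rot: [[-0.002, 1.0, -0.0], [1.0, 0.002, 0.001], [0.001, -0.0, -1.0]]
ft_force: [0.7, 0.7, 0.6]
gripper_width: 0.0641
finger_force: 0.0
```

Call:
{"method": "apply_moves", "body": {
  "translation": [
    [0,-0.025,0],
    [0,-0.025,0],
    [0,-0.025,0]
  ],
  "roll": [0,0,0],
  "claw": -1
}}

```text
time: 11.48
position: [0.4786, 0.0, 0.2319]
ee_rot: [[-0.0, 1.0, 0.001], [1.0, 0.0, -0.0], [-0.0, 0.001, -1.0]]
ft_force: [1.6, -0.2, 0.1]
gripper_width: 0.0849
finger_force: 0.0
```

```bash
python3 - <<'E'
from h import *
im,c=snap("wrist"); s=monitor.get_state(); print(s["position"],s["qpos"])
cv2.imwrite("pics/w3.png",im[:,:,::-1])
for b in blobs(im,(0,150,40),(8,255,255),100)[:3]: print("red",np.round(b[:3],1),np.round(onz(c,b[:2],.05,True),4),cv2.boundingRect(b[3]))
sc,cs=snap("scene"); 
for b in blobs(sc,(18,140,120),(32,255,255),12)[:4]: print(np.round(b[:3],1),np.round(onz(cs,b[:2],.14)[:2],4))
sd,cd=snap("side")
a=np.vstack([np.hstack([cv2.resize(im,(400,300)),cv2.resize(im[130:250,175:335],(400,300))]),np.hstack([cv2.resize(sc[170:260,190:310],(400,300)),cv2.resize(sd[140:260,230:390],(400,300))])])
cv2.imwrite("pics/m3.png",a[:,:,::-1])
E
```

```text
[4.79446933e-01 8.26684372e-06 2.31742095e-01] [ -4.1807911   16.64573052  -3.5693857  112.88257018   1.33059187
  50.44229872  -8.44628132]
red [253.4 163.9 908. ] [0.4765 0.0082 0.05  ] (234, 146, 37, 36)
[262.  214.  123.5] [0.6475 0.0445]
[232.6 209.9 120. ] [ 0.6415 -0.0573]
[146.2 199.6  27. ] [ 0.6302 -0.363 ]
```

View pics/m3.png

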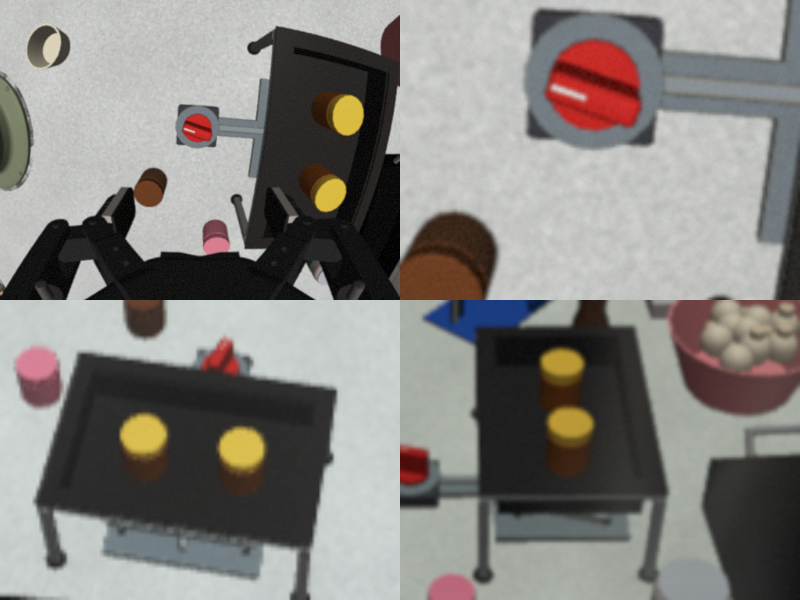

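Both jars stand in the pan. The knob disc is centred at wrist px (253,163), and its bar runs about 17° clockwise of world +x.

```bash
python3 - <<'E'
from h import *
c=imaging.get_calibration("wrist")
im=cv2.imread("pics/w3.png"); h=cv2.cvtColor(im,cv2.COLOR_BGR2HSV)
# bright red = top faces; dark red = sides
for lo in (60,150,200):
  for b in blobs(im,(0,150,lo),(8,255,255),60,False)[:2]:
    q=cv2.minAreaRect(b[3]); print(lo,np.round(b[:3],1),q, [np.round(onz(c,b[:2],z,True)[:2],4) for z in (.03,.064)])
# white stripe
m=cv2.inRange(h[140:190,230:275],(0,0,150),(180,110,255)); 
cs,_=cv2.findContours(m,cv2.RETR_LIST,cv2.CHAIN_APPROX_NONE)
for k in cs:
  if 3<len(k): print(cv2.minAreaRect(k+np.array([[230,140]])))
g=cv2.HoughCircles(cv2.cvtColor(im,cv2.COLOR_BGR2GRAY)[130:200,220:290],cv2.HOUGH_GRADIENT,1.2,30,param1=80,param2=12,minRadius=12,maxRadius=35)
if g is not None:
  for x,y,r in g[0][:3]: print("circ",x+220,y+130,r,[np.round(onz(c,(x+220,y+130),z,True)[:2],4) for z in (.02,.032)])
print(to_tool([.477,.0045,.1]))
E
```

```text
60 [253.4 163.9 908. ] ((252.0, 163.5), (35.0, 36.0), 90.0) [array([0.4776, 0.004 ]), array([0.4778, 0.011 ])]
150 [252.1 171.7 421.5] ((250.6670379638672, 172.30844116210938), (37.04644012451172, 17.602954864501953), 19.29004669189453) [array([ 0.4761, -0.0055]), array([0.4765, 0.0025])]
150 [255.7 153.8 277.5] ((255.99386596679688, 152.8507537841797), (33.83671188354492, 12.369813919067383), 19.440034866333008) [array([0.4804, 0.0162]), array([0.4803, 0.022 ])]
((264.5, 188.5), (1.0, 19.0), 90.0)
((240.0, 187.5), (3.0, 20.0), 90.0)
((241.95001220703125, 166.65000915527344), (14.86270523071289, 2.5298221111297607), 18.434946060180664)
circ 251.8 161.8 27.6 [array([0.4756, 0.0046]), array([0.4758, 0.0069])]
circ 236.2 188.2 16.68 [array([ 0.4561, -0.0288]), array([ 0.4569, -0.0252])]
circ 284.2 182.2 15.4800005 [array([ 0.5156, -0.0211]), array([ 0.5144, -0.0178])]
[ 0.0046 -0.0029  0.1313]
```

Call:
{"method": "apply_moves", "body": {
  "translation": [
    [0.002,-0.002,0.01],
    [0.0045,-0.0033,0.02],
    [0.0045,-0.0033,0.03],
    [0.0045,-0.0033,0.04],
    [0.0045,-0.0033,0.05],
    [0.0045,-0.0033,0.06],
    [0.0045,-0.0033,0.07],
    [0.0045,-0.0033,0.08],
    [0.0045,-0.0033,0.09],
    [0.0045,-0.0033,0.1],
    [0.0045,-0.0033,0.11],
    [0.0045,-0.0033,0.11]
  ],
  "roll": [-0.12,-0.24,-0.36,-0.48,-0.6,-0.72,-0.84,-0.96,-1.08,-1.2,-1.24,-1.24],
  "claw": -1
}}

```text
time: 12.63
position: [0.4753, 0.0042, 0.1194]
ee_rot: [[-0.946, 0.325, -0.003], [0.325, 0.946, 0.0], [0.003, -0.0, -1.0]]
ft_force: [-0.2, -0.2, -0.4]
gripper_width: 0.0851
finger_force: 0.0
```

```bash
python3 - <<'E'
from h import *
s=monitor.get_state(); print(s["position"],s["ee_rot"],s["qpos"][6]); print(to_tool([.4765,.0045,.039]))
E
```

```text
[0.47529212 0.00424696 0.11937603] [[-9.45600859e-01  3.25318493e-01 -2.62561764e-03]
 [ 3.25318607e-01  9.45604382e-01  3.95622056e-04]
 [ 2.61149872e-03 -4.80061718e-04 -9.99996475e-01]] 50.05409793682055
[-0.0013  0.0007  0.0804]
```

Call:
{"method": "apply_moves", "body": {
  "translation": [
    [0,0,0.03],
    [-0.001,0,0.06],
    [-0.001,0,0.08],
    [-0.001,0,0.08],
    [-0.001,0,0.08]
  ],
  "roll": [0,0,0,0,0]
}}

```text
time: 13.05
position: [0.4765, 0.0043, 0.0412]
ee_rot: [[-0.945, 0.327, -0.002], [0.327, 0.945, -0.0], [0.001, -0.001, -1.0]]
ft_force: [-0.0, 0.6, 1.6]
gripper_width: 0.0858
finger_force: 0.0
```

Call:
{"method": "apply_moves", "body": {
  "translation": [
    [0,0,0],
    [0,0,0],
    [0,0,0],
    [0,0,0],
    [0,0,0],
    [0,0,0],
    [0,0,0],
    [0,0,0],
    [0,0,0],
    [0,0,0]
  ],
  "roll": [0,0,0,0,0,0,0,0,0,0],
  "claw": 1
}}

```text
time: 13.88
position: [0.4765, 0.0027, 0.0419]
ee_rot: [[-0.945, 0.326, -0.0], [0.326, 0.945, -0.002], [-0.0, -0.002, -1.0]]
ft_force: [-3.8, -8.3, 18.7]
gripper_width: 0.0126
finger_force: 58.6
```

Call:
{"method": "apply_moves", "body": {
  "translation": [
    [-0.0005,-0.0015,0],
    [-0.0005,-0.0015,0],
    [-0.0005,-0.0015,0],
    [-0.0005,-0.0015,0],
    [-0.0005,-0.0015,0],
    [-0.0005,-0.0015,0],
    [-0.0005,-0.0015,0],
    [-0.0005,-0.0015,0],
    [-0.0005,-0.0015,0],
    [-0.0005,-0.0015,0],
    [-0.0005,-0.0015,0],
    [-0.0005,-0.0015,0]
  ],
  "roll": [0.11,0.22,0.34,0.46,0.58,0.7,0.82,0.94,1.06,1.18,1.3,1.4]
}}

```text
time: 14.88
position: [0.475, 0.0015, 0.0419]
ee_rot: [[0.167, 0.986, -0.003], [0.986, -0.167, -0.001], [-0.001, -0.003, -1.0]]
ft_force: [-13.0, -7.7, 28.0]
gripper_width: 0.0127
finger_force: 60.4
```

```bash
python3 - <<'E'
from h import *
s=monitor.get_state(); R=s["ee_rot"]; print(s["position"],"yaw of tool y",np.degrees(np.arctan2(R[1,1],R[0,1])),s["qpos"].round(1),s["wrist_torque"])
E
```

```text
[0.47498008 0.00145153 0.04185985] yaw of tool y -9.59371748905842 [-12.1  35.2   6.2 121.6  -8.9  23.7  -8.4] [-1.68292237  3.08358054  0.11432908]
```

Call:
{"method": "apply_moves", "body": {
  "translation": [
    [-0.0005,-0.001,-0.001],
    [-0.0005,-0.001,-0.001],
    [-0.0005,-0.001,-0.001],
    [-0.0005,-0.001,-0.001],
    [-0.0005,-0.001,-0.001],
    [-0.0005,-0.001,-0.001],
    [-0.0005,-0.001,-0.001],
    [-0.0005,-0.001,-0.001],
    [-0.0005,-0.001,-0.001],
    [-0.0005,-0.001,-0.001],
    [-0.0005,-0.001,-0.001],
    [-0.0005,-0.001,-0.001]
  ],
  "roll": [0.12,0.24,0.36,0.48,0.6,0.72,0.84,0.96,1.08,1.2,1.32,1.4]
}}

```text
time: 15.88
position: [0.4735, 0.0027, 0.042]
ee_rot: [[1.0, 0.004, -0.004], [0.004, -1.0, 0.001], [-0.004, -0.001, -1.0]]
ft_force: [-12.0, 2.3, 8.3]
gripper_width: 0.0124
finger_force: 64.5
```

```bash
python3 - <<'E'
from h import *
s=monitor.get_state(); R=s["ee_rot"]; print(s["position"],"yaw of tool y",np.degrees(np.arctan2(R[1,1],R[0,1])),s["qpos"].round(1))
E
```

```text
[0.47350735 0.00271724 0.0420445 ] yaw of tool y -89.74793093866522 [-26.8  38.5  26.2 122.5 -37.3  27.1 -61.3]
```

Call:
{"method": "apply_moves", "body": {
  "translation": [
    [-0.001,0,0],
    [-0.001,0,0],
    [-0.001,0,0],
    [-0.001,0,0],
    [-0.001,0,0],
    [-0.001,0,0],
    [-0.001,0,0],
    [-0.001,0,0],
    [-0.001,0,0],
    [-0.001,0,0]
  ],
  "roll": [0.12,0.24,0.36,0.48,0.6,0.72,0.84,0.9,0.9,0.9]
}}

```text
time: 16.72
position: [0.4738, 0.0038, 0.0421]
ee_rot: [[0.631, -0.776, -0.002], [-0.776, -0.631, 0.002], [-0.003, 0.0, -1.0]]
ft_force: [-5.3, 8.3, 2.3]
gripper_width: 0.0125
finger_force: 63.9
```

```bash
python3 - <<'E'
from h import *
s=monitor.get_state(); R=s["ee_rot"]; print(s["position"],"yaw of tool y",np.degrees(np.arctan2(R[1,1],R[0,1])),s["qpos"].round(1))
E
```

```text
[0.47382783 0.0038421  0.0420943 ] yaw of tool y -140.905177409471 [-35.5  43.   39.1 122.9 -52.8  32.9 -97.7]
```

Call:
{"method": "apply_moves", "body": {
  "translation": [
    [0,0,0],
    [0,0,0],
    [0,0,0],
    [0,0,0],
    [0,0,0],
    [0,0,0],
    [0,0,0],
    [0,0,0],
    [0,0,0],
    [0,0,0],
    [0,0,0],
    [0,0,0]
  ],
  "roll": [0,0,0,0,0,-0.12,-0.24,-0.36,-0.48,-0.6,-0.72,-0.84],
  "claw": -1
}}

```text
time: 17.72
position: [0.4746, 0.0021, 0.0424]
ee_rot: [[0.999, -0.043, 0.0], [-0.043, -0.999, -0.0], [0.0, 0.0, -1.0]]
ft_force: [0.2, -0.2, -0.6]
gripper_width: 0.0854
finger_force: 0.0
```

Call:
{"method": "apply_moves", "body": {
  "translation": [
    [0,0,0],
    [0,0,0],
    [0,0,0],
    [0,0,0],
    [0,0,0],
    [0,0,0],
    [0,0,0],
    [0,0,0],
    [0,0,0],
    [0,0,0],
    [0,0,0],
    [0,0,0]
  ],
  "roll": [-0.12,-0.24,-0.36,-0.48,-0.6,-0.72,-0.84,-0.96,-1.08,-1.2,-1.32,-1.42]
}}

```text
time: 18.72
position: [0.4746, 0.002, 0.0424]
ee_rot: [[0.193, 0.981, 0.0], [0.981, -0.193, -0.0], [-0.0, 0.0, -1.0]]
ft_force: [-1.2, 0.8, 0.0]
gripper_width: 0.0856
finger_force: 0.0
```

Call:
{"method": "apply_moves", "body": {
  "translation": [
    [0,0,0],
    [0,0,0],
    [0,0,0],
    [0,0,0],
    [0,0,0],
    [0,0,0],
    [0,0,0],
    [0,0,0],
    [0,0,0],
    [0,0,0]
  ],
  "roll": [-0.12,-0.24,-0.36,-0.48,-0.6,-0.72,-0.84,-0.88,-0.88,-0.88]
}}

```text
time: 19.55
position: [0.4746, 0.002, 0.0423]
ee_rot: [[-0.627, 0.779, -0.0], [0.779, 0.627, 0.0], [0.0, -0.0, -1.0]]
ft_force: [-0.3, -0.3, -0.0]
gripper_width: 0.0857
finger_force: 0.0
```

```bash
python3 - <<'E'
from h import *
s=monitor.get_state(); R=s["ee_rot"]; print(s["position"],"yaw of tool y",np.degrees(np.arctan2(R[1,1],R[0,1])),s["qpos"].round(1),to_tool([.4745,.003,.0415]))
E
```

```text
[0.47455241 0.00197921 0.0422975 ] yaw of tool y 38.81963594202366 [ -3.1  34.7  -5.7 121.4   7.9  24.3  23.9] [0.0008 0.0006 0.0008]
```

Call:
{"method": "apply_moves", "body": {
  "translation": [
    [0.0008,0.0005,0],
    [0.0008,0.0005,0],
    [0.0008,0.0005,0],
    [0.0008,0.0005,0],
    [0.0008,0.0005,0],
    [0.0008,0.0005,0],
    [0.0008,0.0005,0],
    [0.0008,0.0005,0],
    [0.0008,0.0005,0]
  ],
  "roll": [0,0,0,0,0,0,0,0,0],
  "claw": 1
}}

```text
time: 20.3
position: [0.4746, 0.0032, 0.0425]
ee_rot: [[-0.629, 0.778, 0.0], [0.778, 0.629, 0.0], [-0.0, 0.0, -1.0]]
ft_force: [-0.1, 0.4, 5.9]
gripper_width: 0.0123
finger_force: 58.5
```

Call:
{"method": "apply_moves", "body": {
  "translation": [
    [0,0,0],
    [0,0,0],
    [0,0,0],
    [0,0,0],
    [0,0,0],
    [0,0,0],
    [0,0,0],
    [0,0,0],
    [0,0,0],
    [0,0,0],
    [0,0,0],
    [0,0,0]
  ],
  "roll": [0.12,0.24,0.36,0.48,0.6,0.72,0.84,0.96,1.08,1.2,1.32,1.44]
}}

```text
time: 21.3
position: [0.4751, 0.0033, 0.0425]
ee_rot: [[0.693, 0.721, 0.001], [0.721, -0.693, 0.0], [0.001, 0.001, -1.0]]
ft_force: [2.8, -0.4, -0.4]
gripper_width: 0.0128
finger_force: 58.4
```

Call:
{"method": "apply_moves", "body": {
  "translation": [
    [0,0,0],
    [0,0,0],
    [0,0,0],
    [0,0,0],
    [0,0,0],
    [0,0,0],
    [0,0,0],
    [0,0,0],
    [0,0,0],
    [0,0,0],
    [0,0,0],
    [0,0,0]
  ],
  "roll": [0.12,0.24,0.36,0.48,0.6,0.72,0.84,0.96,1.08,1.2,1.3,1.3]
}}

```text
time: 22.3
position: [0.4753, 0.0028, 0.0425]
ee_rot: [[0.879, -0.476, 0.002], [-0.476, -0.879, -0.001], [0.002, 0.0, -1.0]]
ft_force: [3.0, -2.4, 5.4]
gripper_width: 0.013
finger_force: 59.5
```

```bash
python3 - <<'E'
from h import *
s=monitor.get_state(); R=s["ee_rot"]; print(s["position"],"yaw of tool y",np.degrees(np.arctan2(R[1,1],R[0,1])),s["qpos"].round(1),s["wrist_torque"])
sd,cd=snap("side"); cv2.imwrite("pics/sd4.png",sd[:,:,::-1]);
sc,cd=snap("scene"); cv2.imwrite("pics/sc4.png",sc[:,:,::-1]);
E
```

```text
[0.47525706 0.0027534  0.04249069] yaw of tool y -118.4202594715583 [-32.1  40.8  33.8 122.7 -46.7  29.8 -81.1] [-0.5259766  -0.6448692  -0.00579548]
```

```bash
python3 - <<'E'
from h import *
for n in ("pics/sc4.png",):
    for b in blobs(cv2.imread(n),(18,140,120),(32,255,255),12,False)[:4]: print(n,np.round(b[:3],2))
cs=imaging.get_calibration("scene"); 
def proj(c,p):
    q=c["orientation"].T@(np.array(p)-c["origin"]); return c["mtx"][0,0]*q[0]/-q[2]+c["mtx"][0,2], -c["mtx"][1,1]*q[1]/-q[2]+c["mtx"][1,2]
print(proj(cs,[.65,.04,.14]),proj(cs,[.65,.04,.145]))
a=cv2.imread("pics/sc4.png")[215:265,190:300]; b=cv2.imread("pics/sd4.png")[210:250,240:350]
cv2.imwrite("pics/m4.png",np.vstack([cv2.resize(a,(770,300),interpolation=cv2.INTER_CUBIC),cv2.resize(b,(770,300),interpolation=cv2.INTER_CUBIC)]))
E
```

```text
pics/sc4.png [262.04 213.99 124.5 ]
pics/sc4.png [232.58 209.88 122.  ]
pics/sc4.png [146.17 199.56  27.  ]
(np.float64(260.6200321531398), np.float64(214.5427004149851)) (np.float64(260.62414244000234), np.float64(213.76416008842799))
```

View pics/m4.png

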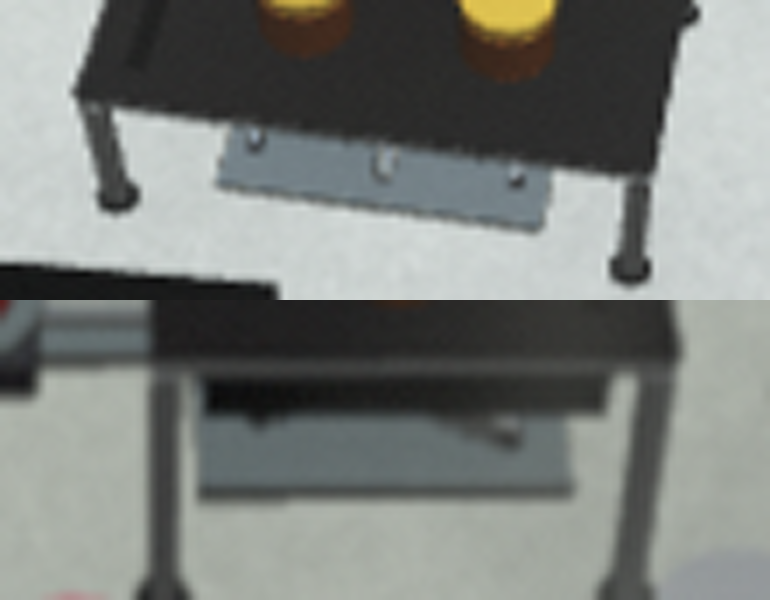

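The lids haven't shifted in the scene view, so the pan isn't lifted yet. The turn so far is about 6.44 rad, which fits. The remaining ~0.72 rad comes next.

Call:
{"method": "apply_moves", "body": {
  "translation": [
    [0,0,0],
    [0,0,0],
    [0,0,0],
    [0,0,0],
    [0,0,0],
    [0,0,0],
    [0,0,0],
    [0,0,0],
    [0,0,0],
    [0,0,0]
  ],
  "roll": [0.1,0.2,0.3,0.4,0.5,0.6,0.68,0.72,0.72,0.72]
}}

```text
time: 23.23
position: [0.475, 0.0025, 0.0425]
ee_rot: [[0.354, -0.935, 0.001], [-0.935, -0.354, -0.001], [0.001, -0.001, -1.0]]
ft_force: [3.0, -4.8, 3.2]
gripper_width: 0.0127
finger_force: 60.0
```

```bash
python3 - <<'E'
from h import *
s=monitor.get_state(); R=s["ee_rot"]; print(s["position"],"yaw of tool y",np.degrees(np.arctan2(R[1,1],R[0,1])),s["qpos"].round(1))
for n in ("scene","scene","side"):
    im,c=snap(n)
    for b in blobs(im,(18,140,120),(32,255,255),12)[:4]: print(n,np.round(b[:3],2))
cv2.imwrite("pics/sd5.png",im[:,:,::-1])
for b in blobs(cv2.imread("pics/sd4.png"),(18,140,120),(32,255,255),12,False)[:4]: print("sd4",np.round(b[:3],2))
E
```

```text
[0.47498967 0.0025397  0.04248294] yaw of tool y -159.28119902264118 [ -38.5   45.2   43.9  123.   -57.6   35.6 -111.6]
scene [232.55 209.52 120.  ]
scene [262.03 213.68 119.  ]
scene [146.17 199.56  27.  ]
scene [232.55 209.52 120.  ]
scene [262.03 213.68 119.  ]
scene [146.17 199.56  27.  ]
side [297.79 188.06 159.  ]
side [294.54 164.08 128.5 ]
side [285.86 325.22  71.5 ]
sd4 [297.67 188.54 154.5 ]
sd4 [294.43 164.83 127.5 ]
sd4 [285.87 325.28  72.5 ]
```

The lids rose about 0.33 px in the scene view, so the pan has lifted roughly 2 mm, which is within the limit. Releasing and rising, then on to the keys.

Call:
{"method": "apply_moves", "body": {
  "translation": [
    [0,0,0],
    [0,0,0],
    [0,0,0],
    [0,0,0],
    [0,0,-0.02],
    [0,0,-0.055],
    [0,0,-0.09],
    [0,0,-0.125],
    [0,0,-0.16],
    [0,0,-0.19],
    [0,0,-0.2],
    [0,0,-0.2]
  ],
  "roll": [0,0,0,0,0,0,0,0,-0.1,-0.2,-0.3,-0.4],
  "claw": -1
}}

```text
time: 24.38
position: [0.4753, 0.0034, 0.2445]
ee_rot: [[0.694, -0.72, 0.003], [-0.72, -0.694, 0.001], [0.001, -0.003, -1.0]]
ft_force: [-0.5, -0.4, -0.8]
gripper_width: 0.0854
finger_force: 0.0
```

```bash
python3 - <<'E'
from h import *
s=monitor.get_state(); R=s["ee_rot"]; print(s["position"],"yaw of tool y",np.degrees(np.arctan2(R[1,1],R[0,1])),s["qpos"].round(1),to_tool([.6,-.33,.25]))
im,c=snap("scene")
for b in blobs(im,(18,140,120),(32,255,255),12)[:4]: print(np.round(b[:3],2))
E
```

```text
[0.47529226 0.00336043 0.24449735] yaw of tool y -136.0419850032909 [ -53.2   26.7   62.5  114.7  -28.9   55.7 -112.2] [ 0.3265  0.1416 -0.0055]
[262.03 213.68 119.  ]
[232.58 209.48 119.  ]
[146.17 199.56  27.  ]
```

Call:
{"method": "apply_moves", "body": {
  "translation": [
    [0.025,0.01,0],
    [0.055,0.025,0],
    [0.085,0.037,0],
    [0.115,0.05,0],
    [0.145,0.063,0],
    [0.175,0.076,0],
    [0.205,0.09,0],
    [0.235,0.102,0],
    [0.265,0.115,0],
    [0.295,0.128,0],
    [0.326,0.141,0],
    [0.326,0.141,0]
  ],
  "roll": [-0.12,-0.24,-0.36,-0.48,-0.6,-0.72,-0.84,-0.96,-1.08,-1.2,-1.32,-1.44],
  "claw": 1
}}

```text
time: 25.43
position: [0.5966, -0.3361, 0.2409]
ee_rot: [[0.808, 0.589, -0.002], [0.589, -0.808, -0.002], [-0.003, 0.001, -1.0]]
ft_force: [0.4, -1.4, -0.3]
gripper_width: -0.0
finger_force: 0.0
```

Call:
{"method": "apply_moves", "body": {
  "translation": [
    [0,0,0],
    [0,0,0],
    [0,0,0],
    [0,0,0],
    [0,0,0],
    [0,0,0],
    [0,0,0],
    [0,0,0],
    [0,0,0],
    [0,0,0]
  ],
  "roll": [-0.12,-0.24,-0.36,-0.48,-0.6,-0.72,-0.84,-0.93,-0.93,-0.93]
}}

```text
time: 26.27
position: [0.597, -0.3301, 0.2416]
ee_rot: [[0.015, 1.0, -0.001], [1.0, -0.015, 0.001], [0.001, -0.001, -1.0]]
ft_force: [-0.3, 0.8, 1.0]
gripper_width: 0.0
finger_force: 0.0
```

```bash
python3 - <<'E'
from h import *
im,c=snap("wrist"); s=monitor.get_state(); R=s["ee_rot"]; print(s["position"],"yaw",np.degrees(np.arctan2(R[1,1],R[0,1])),s["qpos"].round(1))
cv2.imwrite("pics/w6.png",im[:,:,::-1])
for k,lo,hi in (("yel",(18,140,100),(32,255,255)),("grn",(55,90,40),(88,255,220))):
    for b in blobs(im,lo,hi,60)[:3]: print(k,np.round(b[:3],1),cv2.boundingRect(b[3]),np.round(onz(c,b[:2],.05,True),4))
h=cv2.cvtColor(im,cv2.COLOR_RGB2HSV); 
for b in blobs(im,(0,0,190),(179,40,255),60)[:8]:
    p=onz(c,b[:2],.05,True)
    if abs(p[0]-.61)<.1 and abs(p[1]+.36)<.1: print("white",np.round(b[:3],1),cv2.boundingRect(b[3]),np.round(p,4))
E
```

```text
[ 0.59705625 -0.3300896   0.24176335] yaw -0.8591991817642753 [ 13.6  35.9  17.1  82.  -11.1  63.8  31.8]
yel [236.3 222.3 364.5] (226, 211, 22, 23) [ 0.5726 -0.3958  0.05  ]
grn [298.4 153.5 464. ] (286, 141, 26, 26) [ 0.6463 -0.3122  0.05  ]
grn [349.5  84.6  84. ] (340, 78, 20, 15) [ 0.7055 -0.2313  0.05  ]
white [ 229.7  109.8 1107. ] (203, 77, 55, 69) [ 0.5693 -0.2614  0.05  ]
white [266.4 189.5 307. ] (256, 180, 22, 21) [ 0.6094 -0.3547  0.05  ]
```

View pics/w6.png

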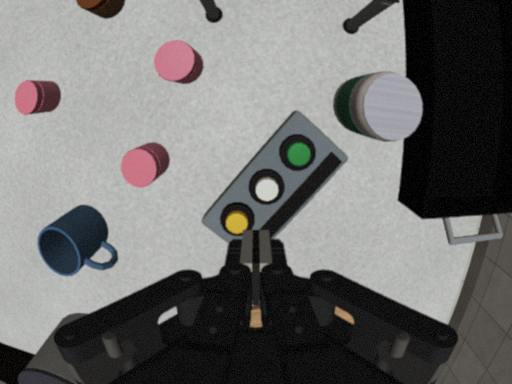

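The row reads yellow (236,222), white (266,189), green (298,153), with the tin beyond green. I'll roll so the fingers' closing line lies across the row, clear of the tin, and come down over white.

Call:
{"method": "apply_moves", "body": {
  "translation": [
    [-0.01,0.005,0.01],
    [-0.02,0.01,0.03],
    [-0.0258,0.0128,0.06],
    [-0.0258,0.0128,0.09],
    [-0.0258,0.0128,0.12],
    [-0.0258,0.0128,0.15],
    [-0.0258,0.0128,0.172],
    [-0.0258,0.0128,0.172],
    [-0.0258,0.0128,0.172]
  ],
  "roll": [0.12,0.24,0.36,0.48,0.6,0.7,0.7,0.7,0.7]
}}

```text
time: 27.07
position: [0.6095, -0.3558, 0.0697]
ee_rot: [[0.653, 0.757, -0.002], [0.757, -0.653, 0.0], [-0.001, -0.002, -1.0]]
ft_force: [0.3, -1.0, 0.8]
gripper_width: 0.0003
finger_force: 0.0
```

```bash
python3 - <<'E'
from h import *
s=monitor.get_state(); print(s["position"],s["ft_force"])
for k,p in (("w",[.6094,-.356,.0455]),("y",[.5726,-.398,.0455]),("g",[.646,-.314,.0455])): print(k,to_tool(p))
E
```

```text
[ 0.6094977  -0.35577987  0.06974299] [ 0.34880864 -1.00318682  0.76601011]
w [-0.0002  0.0001  0.0242]
y [-0.056  -0.0003  0.0243]
g [0.0555 0.0004 0.0242]
```

Call:
{"method": "apply_moves", "body": {
  "translation": [
    [0,0,0.01],
    [0,0,0.018],
    [0,0,0.022],
    [0,0,0.024],
    [0,0,0.0245],
    [0,0,0.0245],
    [0,0,0.0245],
    [0,0,0.0245]
  ],
  "roll": [0,0,0,0,0,0,0,0]
}}

```text
time: 27.73
position: [0.6103, -0.3562, 0.0464]
ee_rot: [[0.652, 0.758, 0.001], [0.758, -0.652, -0.0], [0.0, 0.001, -1.0]]
ft_force: [3.3, -0.4, 4.6]
gripper_width: 0.0001
finger_force: 2.3
```

Call:
{"method": "apply_moves", "body": {
  "translation": [
    [0,0,0.001],
    [0,0,0.002],
    [0,0,0.002],
    [0,0,0.002]
  ],
  "roll": [0,0,0,0]
}}

```text
time: 28.07
position: [0.6104, -0.3563, 0.0457]
ee_rot: [[0.652, 0.758, 0.002], [0.758, -0.652, -0.0], [0.001, 0.001, -1.0]]
ft_force: [-4.9, 4.7, 27.0]
gripper_width: -0.0001
finger_force: 13.4
```

White bottomed out. Next: up, over to yellow, and press.

Call:
{"method": "apply_moves", "body": {
  "translation": [
    [0,0,-0.012],
    [0,0,-0.0265],
    [0,0,-0.0265],
    [-0.02,0,-0.0265],
    [-0.045,0,-0.0265],
    [-0.056,0,-0.0265],
    [-0.056,0,-0.0265],
    [-0.056,0,-0.0265],
    [-0.056,0,-0.0265]
  ],
  "roll": [0,0,0,0,0,0,0,0,0]
}}

```text
time: 28.82
position: [0.5741, -0.3975, 0.0702]
ee_rot: [[0.651, 0.759, 0.0], [0.759, -0.651, 0.001], [0.001, -0.0, -1.0]]
ft_force: [-0.3, -0.1, -0.1]
gripper_width: 0.0003
finger_force: 0.0
```

Call:
{"method": "apply_moves", "body": {
  "translation": [
    [0,0,0.01],
    [0,0,0.018],
    [0,0,0.022],
    [0,0,0.0245],
    [0,0,0.0255],
    [0,0,0.0255],
    [0,0,0.0255],
    [0,0,0.0255]
  ],
  "roll": [0,0,0,0,0,0,0,0]
}}

```text
time: 29.48
position: [0.5739, -0.3975, 0.0458]
ee_rot: [[0.651, 0.759, 0.0], [0.759, -0.651, 0.001], [0.001, -0.001, -1.0]]
ft_force: [-4.8, 9.8, 25.3]
gripper_width: -0.0002
finger_force: 12.5
```

Yellow is pressed fully. Green next.

Call:
{"method": "apply_moves", "body": {
  "translation": [
    [0,0,-0.012],
    [0,0,-0.0255],
    [0,0,-0.0255],
    [0.03,0,-0.0255],
    [0.065,0,-0.0255],
    [0.095,0,-0.0255],
    [0.111,0,-0.0255],
    [0.111,0,-0.0255],
    [0.111,0,-0.0255],
    [0.111,0,-0.0255]
  ],
  "roll": [0,0,0,0,0,0,0,0,0,0]
}}

```text
time: 30.32
position: [0.6449, -0.3154, 0.0702]
ee_rot: [[0.653, 0.758, -0.001], [0.758, -0.653, -0.001], [-0.001, -0.0, -1.0]]
ft_force: [-0.1, -0.0, -0.5]
gripper_width: 0.0
finger_force: 0.0
```

Call:
{"method": "apply_moves", "body": {
  "translation": [
    [0,0,0.01],
    [0,0,0.018],
    [0,0,0.022],
    [0,0,0.0245],
    [0,0,0.0255],
    [0,0,0.0255],
    [0,0,0.0255],
    [0,0,0.0255]
  ],
  "roll": [0,0,0,0,0,0,0,0]
}}

```text
time: 30.98
position: [0.645, -0.3152, 0.0459]
ee_rot: [[0.653, 0.758, -0.001], [0.758, -0.653, -0.0], [-0.0, -0.0, -1.0]]
ft_force: [-10.2, 3.0, 22.1]
gripper_width: -0.0
finger_force: 11.3
```

All three keys bottomed out. Rising and crossing to the scraper.

Call:
{"method": "apply_moves", "body": {
  "translation": [
    [0,0,-0.03],
    [0,0,-0.07],
    [0,0,-0.11],
    [0,0,-0.15],
    [0,0,-0.19],
    [0.02,-0.025,-0.2],
    [0.04,-0.055,-0.2],
    [0.06,-0.085,-0.2],
    [0.08,-0.115,-0.2],
    [0.1,-0.15,-0.2],
    [0.122,-0.18,-0.2],
    [0.145,-0.21,-0.2]
  ],
  "roll": [0,0,0,0,0,0,0,0,0,0,0,0]
}}

```text
time: 31.98
position: [0.5799, -0.0662, 0.2445]
ee_rot: [[0.652, 0.758, -0.0], [0.758, -0.652, 0.0], [-0.0, -0.0, -1.0]]
ft_force: [0.9, -0.5, 0.7]
gripper_width: -0.0002
finger_force: 0.0
```

Call:
{"method": "apply_moves", "body": {
  "translation": [
    [0.02,-0.03,0],
    [0.042,-0.06,0],
    [0.062,-0.09,0],
    [0.085,-0.125,0],
    [0.105,-0.155,0],
    [0.125,-0.185,0],
    [0.145,-0.215,0],
    [0.165,-0.245,0],
    [0.173,-0.256,0],
    [0.173,-0.256,0],
    [0.173,-0.256,0],
    [0.173,-0.256,0]
  ],
  "roll": [-0.1,-0.2,-0.3,-0.4,-0.5,-0.6,-0.7,-0.7,-0.7,-0.7,-0.7,-0.7],
  "claw": -1
}}

```text
time: 32.98
position: [0.5, 0.2294, 0.2446]
ee_rot: [[0.012, 1.0, -0.0], [1.0, -0.012, -0.001], [-0.001, -0.0, -1.0]]
ft_force: [-0.0, 0.7, -0.0]
gripper_width: 0.0853
finger_force: 0.0
```

```bash
python3 - <<'E'
from h import *
im,c=snap("wrist"); s=monitor.get_state(); R=s["ee_rot"]; print(s["position"],"yaw",np.degrees(np.arctan2(R[1,1],R[0,1])),s["qpos"].round(1))
cv2.imwrite("pics/w7.png",im[:,:,::-1])
np.save("w7c.npy",c,allow_pickle=True)
sc,cs=snap("scene"); cv2.imwrite("pics/sc7.png",sc[:,:,::-1])
sd,cs=snap("side"); cv2.imwrite("pics/sd7.png",sd[:,:,::-1])
E
```

```text
[0.50009412 0.22915338 0.24471475] yaw -0.694552462455051 [-43.3  23.   16.8 102.9  -7.9  55.3 -23.9]
```

View pics/w7.png

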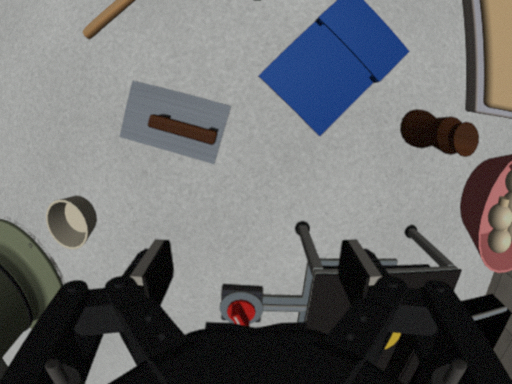

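```bash
python3 - <<'E'
from h import *
c=imaging.get_calibration("wrist"); im=cv2.imread("pics/w7.png"); h=cv2.cvtColor(im,cv2.COLOR_BGR2HSV)
m=cv2.inRange(h,(90,20,60),(125,110,200)); m[:, 240:]=0; m[:60]=0; m[180:]=0
bar=cv2.inRange(h,(0,60,0),(20,255,140)); bar[:100]=0; bar[160:]=0; bar[:,230:]=0; bar[:,:130]=0
M=cv2.morphologyEx(m|bar,cv2.MORPH_CLOSE,np.ones((7,7)))
k=max(cv2.findContours(M,0,1)[0],key=cv2.contourArea); q=cv2.approxPolyDP(k,6,True)[:,0]
P=np.array([onz(c,p,.004,True) for p in q]); print("blade px",q.tolist()); print(P.round(4)); print("centre",P.mean(0), "edges",[np.round(np.linalg.norm(P[i]-P[i-1]),3) for i in range(len(P))])
k=max(cv2.findContours(bar,0,1)[0],key=cv2.contourArea); r=cv2.minAreaRect(k); print("bar",r)
pts=cv2.boxPoints(r); print([onz(c,p,.05,True).round(4) for p in pts], "ctr",onz(c,r[0],.05,True))
b=cv2.inRange(h,(105,150,60),(125,255,255)); k=max(cv2.findContours(b,0,1)[0],key=cv2.contourArea)
q=cv2.approxPolyDP(k,4,True)[:,0]; print("dock")
for p in q: print(p,onz(c,p,.005,True)[:2].round(4),onz(c,p,.026,True)[:2].round(4))
# scene/side views: bar
for n in("scene","side"):
    I=cv2.imread(f"pics/{'sc' if n=='scene' else 'sd'}7.png"); cc=imaging.get_calibration(n)
    for B in blobs(I,(0,70,15),(18,255,110),15,False):
        p=onz(cc,B[:2],.05)
        if abs(p[0]-.43)<.1 and abs(p[1]-.3)<.1: print(n,"bar",np.round(B[:3],1),p.round(4))
    for B in blobs(I,(105,150,50),(125,255,255),100,False)[:1]:
        q=cv2.approxPolyDP(B[3],2.5,True)[:,0]
        for p in q: print(n,p,onz(cc,p,.005)[:2].round(3),onz(cc,p,.026)[:2].round(3))
E
```

```text
blade px [[133, 81], [121, 136], [213, 162], [229, 107]]
[[0.3379 0.3437 0.004 ]
 [0.3149 0.2697 0.004 ]
 [0.4441 0.2288 0.004 ]
 [0.4673 0.3004 0.004 ]]
centre [0.39103184 0.28565502 0.004     ] edges [np.float64(0.136), np.float64(0.077), np.float64(0.136), np.float64(0.075)]
bar ((182.1024169921875, 128.13763427734375), (68.67960357666016, 14.058085441589355), 15.780754089355469)
[array([0.3732, 0.2842, 0.05  ]), array([0.379 , 0.2999, 0.05  ]), array([0.4571, 0.2742, 0.05  ]), array([0.4521, 0.2587, 0.05  ])] ctr [0.416251   0.27877055 0.05      ]
dock
[362   0] [0.6451 0.4527] [0.6372 0.4445]
[337   0] [0.6096 0.4482] [0.6037 0.4403]
[319  17] [0.5843 0.4212] [0.5797 0.4148]
[322  24] [0.588  0.4116] [0.5832 0.4057]
[315  22] [0.5788 0.4137] [0.5745 0.4077]
[260  75] [0.5073 0.3409] [0.507  0.3389]
[319 134] [0.5835 0.265 ] [0.579  0.2672]
[372  82] [0.6561 0.3374] [0.6476 0.3356]
[372  74] [0.6561 0.3484] [0.6476 0.346 ]
[379  80] [0.6664 0.341 ] [0.6574 0.339 ]
[407  51] [0.7106 0.3869] [0.6991 0.3824]
scene bar [328.  180.6  41. ] [0.415  0.2771 0.05  ]
scene [342 209] [0.51  0.337] [0.524 0.334]
scene [323 224] [0.584 0.266] [0.596 0.264]
scene [356 253] [0.691 0.385] [0.702 0.381]
scene [376 235] [0.61  0.459] [0.623 0.454]
side bar [211.8 148.7  61. ] [0.4144 0.2632 0.05  ]
side [292 133] [0.7   0.397] [0.695 0.367]
side [268 123] [0.62  0.469] [0.617 0.437]
side [241 147] [0.513 0.327] [0.511 0.298]
side [259 156] [0.57  0.271] [0.568 0.243]
side [261 149] [0.58 0.31] [0.578 0.281]
side [277 149] [0.635 0.305] [0.631 0.277]
```

Wrist view: blade centred at px (175,121), bar at (182,128), so the scraper's front points back toward the robot (yaw about 162°). The dock's front corners are at (260,75) and (319,134), giving a slot direction of about 45°. Going to grasp the bar.

Call:
{"method": "apply_moves", "body": {
  "translation": [
    [0.015,-0.025,0.01],
    [0.03,-0.05,0.02],
    [0.0475,-0.085,0.03],
    [0.0475,-0.085,0.045],
    [0.0475,-0.085,0.06],
    [0.0475,-0.085,0.075],
    [0.0475,-0.085,0.09],
    [0.0475,-0.085,0.1],
    [0.0475,-0.085,0.11],
    [0.0475,-0.085,0.11],
    [0.0475,-0.085,0.11],
    [0.0475,-0.085,0.11]
  ],
  "roll": [-0.12,-0.24,-0.36,-0.48,-0.6,-0.72,-0.84,-0.96,-1.08,-1.2,-1.272,-1.272],
  "claw": -1
}}

```text
time: 34.13
position: [0.4156, 0.2781, 0.1347]
ee_rot: [[-0.953, 0.302, -0.0], [0.302, 0.953, -0.0], [0.0, -0.0, -1.0]]
ft_force: [-0.1, -0.7, -0.0]
gripper_width: 0.0854
finger_force: 0.0
```

```bash
python3 - <<'E'
from h import *
im,c=snap("wrist"); s=monitor.get_state(); R=s["ee_rot"]; print(s["position"],"yaw",np.degrees(np.arctan2(R[1,1],R[0,1])),s["qpos"].round(1))
cv2.imwrite("pics/w8.png",im[:,:,::-1])
for b in blobs(im,(0,60,0),(20,255,140),300):
    r=cv2.minAreaRect(b[3]); p=onz(c,r[0],.052,True)
    if abs(p[0]-.415)<.06 and abs(p[1]-.28)<.06: print(r,p.round(4))
print(to_tool([.4155,.2777,.027]))
E
```

```text
[0.41559748 0.27828458 0.13478965] yaw 72.14213875127058 [-37.8  26.6  -3.6 115.2   2.6  38.3  29. ]
((253.0, 192.0), (98.0, 18.0), 90.0) [0.411 0.279 0.052]
[-1.000e-04 -6.000e-04  1.078e-01]
```

View pics/w8.png

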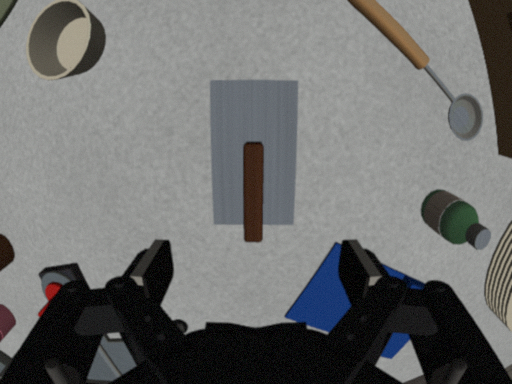

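The bar is straight and centred between the fingers. Descend and grip.

Call:
{"method": "apply_moves", "body": {
  "translation": [
    [0.001,0,0.03],
    [0.002,0,0.065],
    [0.002,0,0.095],
    [0.002,0,0.107],
    [0.002,0,0.107],
    [0.002,0,0.107]
  ],
  "roll": [0,0,0,0,0,0]
}}

```text
time: 34.68
position: [0.4133, 0.2792, 0.0278]
ee_rot: [[-0.952, 0.306, -0.0], [0.306, 0.952, -0.001], [0.0, -0.001, -1.0]]
ft_force: [-0.7, 0.3, 0.7]
gripper_width: 0.0854
finger_force: 0.0
```

Call:
{"method": "apply_moves", "body": {
  "translation": [
    [0,0,0],
    [0,0,0],
    [0,0,0],
    [0,0,0],
    [0,0,0],
    [0,0,0],
    [0,0,0],
    [0,0,0],
    [0,0,-0.02],
    [0,0,-0.05],
    [0,0,-0.08],
    [0,0,-0.08]
  ],
  "roll": [0,0,0,0,0,0,0,0,0,0,0,0],
  "claw": 1
}}

```text
time: 35.68
position: [0.4149, 0.2808, 0.1122]
ee_rot: [[-0.953, 0.304, 0.005], [0.304, 0.953, 0.004], [-0.003, 0.005, -1.0]]
ft_force: [2.2, 2.1, -1.6]
gripper_width: 0.0146
finger_force: 59.9
```

```bash
python3 - <<'E'
from h import *
im,c=snap("wrist"); s=monitor.get_state(); R=s["ee_rot"]; print(s["position"],"yaw",np.degrees(np.arctan2(R[1,1],R[0,1])),s["qpos"].round(1))
cv2.imwrite("pics/w9.png",im[:,:,::-1])
u=np.array([1,1])/2**.5; v=np.array([-1,1])/2**.5
p=u*.575+v*-.1722; print(p, to_tool([*p,s["position"][2]]))
h=cv2.cvtColor(im,cv2.COLOR_RGB2HSV); m=cv2.inRange(h,(90,20,60),(125,110,200)); m[260:]=0; m[:,:150]=0;m[:,360:]=0
m=cv2.morphologyEx(m,cv2.MORPH_CLOSE,np.ones((5,5)))
k=max(cv2.findContours(m,0,1)[0],key=cv2.contourArea); q=cv2.approxPolyDP(k,5,True)[:,0]; 
z=s["position"][2]-.0275+.004
for a in q: print(a,(R.T@(onz(c,a,z,True)-s["position"])).round(4))
E
```

```text
[0.41436497 0.2803558  0.11002652] yaw 72.2849277402999 [-38.1  28.9  -3.6 116.3   3.1  34.6  28.5]
[0.52835019 0.28482261] [-0.1072  0.0389  0.0004]
[324  71] [0.0929 0.0407 0.0234]
[184  73] [ 0.0918 -0.0381  0.0231]
[195 259] [-0.0244 -0.0377  0.0234]
[209 259] [-0.0241 -0.0283  0.0235]
[213 243] [-0.0122 -0.0249  0.0234]
[237 228] [-0.0016 -0.0094  0.0235]
[236 188] [ 0.0242 -0.0094  0.0234]
[244 169] [ 0.0356 -0.0046  0.0234]
[268 171] [0.0344 0.0093 0.0235]
[274 228] [-0.0017  0.0135  0.0236]
[298 243] [-0.0124  0.0291  0.0236]
[303 259] [-0.0243  0.0331  0.0237]
[316 259] [-0.0246  0.0419  0.0237]
```

The grip is good. The blade hangs flat, with its front edge 92 mm ahead of the TCP and centred. Turning to the dock heading while moving above the approach point.

Call:
{"method": "apply_moves", "body": {
  "translation": [
    [0,0,-0.025],
    [-0.01,0.003,-0.05],
    [-0.02,0.007,-0.05],
    [-0.03,0.011,-0.05],
    [-0.04,0.015,-0.05],
    [-0.05,0.019,-0.05],
    [-0.06,0.022,-0.05],
    [-0.07,0.026,-0.05],
    [-0.08,0.029,-0.05],
    [-0.09,0.033,-0.05],
    [-0.1,0.037,-0.05],
    [-0.107,0.039,-0.05]
  ],
  "roll": [0,0.1,0.2,0.3,0.42,0.54,0.66,0.78,0.9,1.02,1.14,1.26]
}}

```text
time: 36.73
position: [0.5275, 0.2839, 0.1563]
ee_rot: [[0.004, 1.0, -0.001], [1.0, -0.004, -0.001], [-0.001, -0.001, -1.0]]
ft_force: [0.0, 0.0, -3.5]
gripper_width: 0.0144
finger_force: 59.8
```

Call:
{"method": "apply_moves", "body": {
  "translation": [
    [0,0,0],
    [0,0,0],
    [0,0,0],
    [0,0,0],
    [0,0,0.01],
    [0,0,0.02],
    [0,0,0.03],
    [0,0,0.04],
    [0,0,0.05],
    [0,0,0.05]
  ],
  "roll": [0.12,0.24,0.36,0.48,0.6,0.72,0.787,0.787,0.787,0.787]
}}

```text
time: 37.57
position: [0.5259, 0.2837, 0.1052]
ee_rot: [[0.705, 0.709, -0.003], [0.709, -0.705, -0.002], [-0.003, -0.0, -1.0]]
ft_force: [-0.7, -0.4, -3.1]
gripper_width: 0.0146
finger_force: 59.8
```

```bash
python3 - <<'E'
from h import *
im,c=snap("wrist"); s=monitor.get_state(); R=s["ee_rot"]; print(s["position"],"yaw",np.degrees(np.arctan2(R[1,1],R[0,1])),s["qpos"].round(1),s["ft_force"])
cv2.imwrite("pics/w10.png",im[:,:,::-1])
b=blobs(im,(105,150,60),(125,255,255),200)
for B in b[:2]:
    for p in cv2.approxPolyDP(B[3],3,True)[:,0]: print(p,(R.T@(onz(c,p,.005,True)-s["position"]))[:2].round(4),(R.T@(onz(c,p,.026,True)-s["position"]))[:2].round(4))
E
```

```text
[0.52642519 0.28373007 0.10644755] yaw -44.86117399149178 [-51.2  39.4  25.6 102.6 -23.4  43.5 -58.3] [ 0.12818578 -0.66447378 -3.19083657]
[184   0] [ 0.1652 -0.0602] [ 0.1574 -0.0551]
[185  35] [ 0.1334 -0.0587] [ 0.1283 -0.0537]
[200  33] [ 0.1342 -0.0462] [ 0.129  -0.0423]
[198  38] [ 0.13   -0.0478] [ 0.1252 -0.0438]
[189  39] [ 0.1296 -0.0553] [ 0.1249 -0.0506]
[190  70] [ 0.1031 -0.0544] [ 0.1007 -0.0498]
[324  69] [0.1042 0.0543] [0.1016 0.0495]
[324  38] [0.1307 0.0544] [0.1258 0.0496]
[316  38] [0.1302 0.0477] [0.1253 0.0435]
[313  33] [0.1343 0.0453] [0.1292 0.0412]
[330  32] [0.1364 0.0595] [0.131  0.0543]
[329   0] [0.1654 0.0594] [0.1575 0.0541]
```

View pics/w10.png

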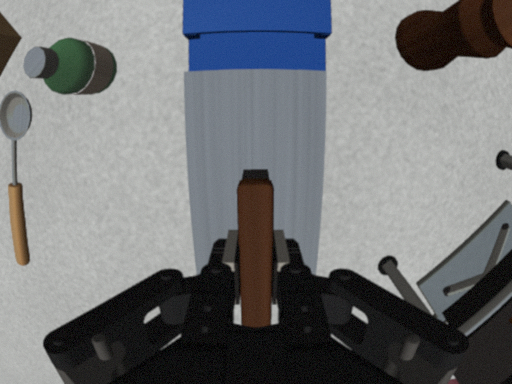

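The dock roof's front corners are at px (185,35) and (330,32), centred on the blade within a millimetre, with the mouth about 130 mm ahead of the TCP. Lower, then insert.

Call:
{"method": "apply_moves", "body": {
  "translation": [
    [0,-0.001,0.02],
    [0,-0.001,0.045],
    [0,-0.001,0.06],
    [0,-0.001,0.067],
    [0,-0.001,0.067],
    [0,-0.001,0.067],
    [0,-0.001,0.067]
  ],
  "roll": [0,0,0,0,0,0,0]
}}

```text
time: 38.2
position: [0.527, 0.2851, 0.042]
ee_rot: [[0.707, 0.707, 0.001], [0.707, -0.707, 0.001], [0.002, 0.0, -1.0]]
ft_force: [-0.2, -0.4, -3.1]
gripper_width: 0.0148
finger_force: 59.7
```

```bash
python3 - <<'E'
from h import *
im,c=snap("wrist"); s=monitor.get_state(); R=s["ee_rot"]; print(s["position"],s["ft_force"])
b=blobs(im,(105,150,60),(125,255,255),200)
for B in b[:2]:
    for p in cv2.approxPolyDP(B[3],3,True)[:,0]: print(p,(R.T@(onz(c,p,.026,True)-s["position"]))[:2].round(4))
E
```

```text
[0.52694902 0.28520251 0.04199492] [ 0.2507748   0.12502972 -2.34045903]
[157   0] [ 0.1364 -0.055 ]
[161  17] [ 0.1255 -0.0522]
[182  12] [ 0.1272 -0.0403]
[180  21] [ 0.1219 -0.0413]
[169  22] [ 0.122  -0.0475]
[173 185] [ 0.0302 -0.0477]
[187 185] [ 0.0302 -0.0394]
[182  72] [ 0.0929 -0.0399]
[239  67] [ 0.0944 -0.0094]
[327  71] [0.0933 0.0373]
[324 184] [0.0307 0.0378]
[343 183] [0.0314 0.049 ]
[346  22] [0.1222 0.0483]
[334  20] [0.1227 0.0415]
[333  13] [0.1268 0.041 ]
[327  11] [0.1277 0.0377]
[354  15] [0.127  0.0531]
[356   0] [0.1365 0.0546]
```

Call:
{"method": "apply_moves", "body": {
  "translation": [
    [0,0,0.003],
    [0.01,0,0.004],
    [0.025,0,0.004],
    [0.035,0,0.004],
    [0.045,0,0.004],
    [0.055,0,0.004],
    [0.065,0,0.004],
    [0.072,0,0.004],
    [0.077,0,0.004],
    [0.08,0,0.004],
    [0.08,0,0.004],
    [0.08,0,0.004]
  ],
  "roll": [0,0,0,0,0,0,0,0,0,0,0,0]
}}

```text
time: 39.25
position: [0.5827, 0.3412, 0.0368]
ee_rot: [[0.707, 0.707, -0.0], [0.707, -0.707, -0.0], [-0.0, 0.0, -1.0]]
ft_force: [-0.1, 0.4, -3.4]
gripper_width: 0.0149
finger_force: 59.8
```

Call:
{"method": "apply_moves", "body": {
  "translation": [
    [0.002,0,0.001],
    [0.004,0,0.002],
    [0.006,0,0.003],
    [0.008,0,0.0035],
    [0.008,0,0.0035],
    [0.008,0,0.0035]
  ],
  "roll": [0,0,0,0,0,0]
}}

```text
time: 39.75
position: [0.5888, 0.3472, 0.0334]
ee_rot: [[0.707, 0.707, 0.0], [0.707, -0.707, 0.0], [0.0, 0.0, -1.0]]
ft_force: [0.5, 0.2, 0.7]
gripper_width: 0.0144
finger_force: 60.3
```

Call:
{"method": "apply_moves", "body": {
  "translation": [
    [0.001,0,0.0005],
    [0.002,0,0.0005],
    [0.003,0,0.0005],
    [0.003,0,0.0005]
  ],
  "roll": [0,0,0,0]
}}

```text
time: 40.08
position: [0.5908, 0.349, 0.0334]
ee_rot: [[0.707, 0.707, -0.0], [0.707, -0.707, -0.0], [-0.0, 0.0, -1.0]]
ft_force: [-5.3, -4.7, 10.6]
gripper_width: 0.0145
finger_force: 61.6
```

Stop contact felt (about 7 N along the slot), and the blade is on the floor. I'll release, rise and check.

Call:
{"method": "apply_moves", "body": {
  "translation": [
    [-0.001,0,0],
    [-0.001,0,0],
    [-0.001,0,0],
    [-0.001,0,0],
    [-0.001,0,0],
    [-0.001,0,0],
    [-0.001,0,-0.02],
    [-0.001,0,-0.05],
    [-0.001,0,-0.09],
    [-0.001,0,-0.13],
    [-0.001,0,-0.17],
    [-0.001,0,-0.2]
  ],
  "roll": [0,0,0,0,0,0,0,0,0,0,0,0],
  "claw": -1
}}

```text
time: 41.08
position: [0.5904, 0.3486, 0.2364]
ee_rot: [[0.707, 0.707, 0.002], [0.707, -0.707, 0.001], [0.002, 0.001, -1.0]]
ft_force: [-0.0, 0.5, 1.0]
gripper_width: 0.0857
finger_force: 0.0
```

```bash
python3 - <<'E'
from h import *
im,c=snap("wrist"); s=monitor.get_state(); R=s["ee_rot"]; print(s["position"],s["ft_force"],s["time"])
sc,_=snap("scene"); sd,_=snap("side")
for b in blobs(sc,(18,140,120),(32,255,255),12)[:4]: print(np.round(b[:3],2))
a=np.vstack([np.hstack([cv2.resize(im,(400,300)),cv2.resize(sd,(400,300))]),cv2.resize(sc[130:290,90:410],(800,300))])
cv2.imwrite("pics/m11.png",a[:,:,::-1])
E
```

```text
[0.59219056 0.34922538 0.24166468] [ 0.58889638 -0.07734086  6.84903941] 41.1333
[232.53 209.58 122.  ]
[262.05 213.73 120.  ]
[146.17 199.56  27.  ]
```

View pics/m11.png

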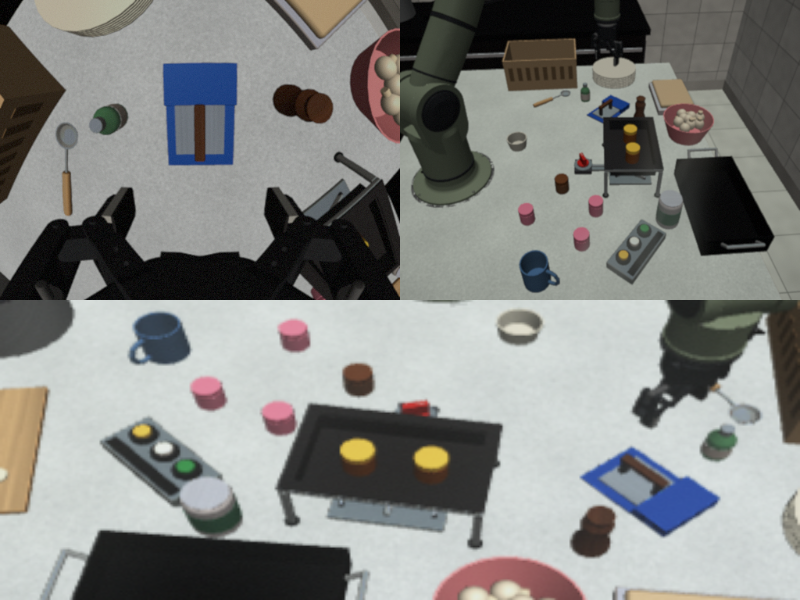

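The scraper is straight and fully in the dock, both jars stand in the pan, the keys are up and the bystanders haven't moved. Handing in.

```bash
python3 -c "
from rig import workorder
print(workorder.sign_off())"
```

```text
the job is handed in; nothing more can be done
None
```

I handed the job in, and no verdict came back: both amber jars stand in the pan, the plate is raised against its underside (I estimate it lifts the pan 1.5–2 mm, limit 4), white, yellow and green were pressed in that order, and the scraper is fully home in its dock.

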